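# Crank a tube rack home in a rack feeder

### The arm

A 6-joint arm with a two-finger parallel gripper is mounted at the origin on the work surface. World frame = base frame: x ahead of the robot, y to its left, z up, the work surface at z = 0. Lengths are in m, angles in rad, forces in N, time in s.
With the tool pointing down it reaches from about 0.25 to 0.8 m from the base axis. Payload 3.9 kg.
Tool frame: the origin (TCP) lies between the finger pads; the fingertips stand 19 mm ahead of it and the grasp point (between the pads) is the TCP (arm.tip_extent is the distance from the TCP to the fingertips, in m); z points along the fingers, y is the direction in which the jaws open and shut (so a half turn about z gives the same grasp; the last joint's range is limited). The gripper opens to 85 mm and grips with 20 to 120 N. Pads are 22 mm wide; open, the fingers measure 114 mm over their backs; the gripper's body (76 mm by 85 mm) begins 54 mm behind the grasp point. The pads swing forward as they close: fully open they stand 13 mm farther back than shut.
Start: joints at [1.164, 0.26, -0.138, 1.173, 0, 1.571], TCP at [0.208, 0.482, 0.25] pointing down, gripper open.
Joint ranges: [-2.78, 2.78], [-0.83, 1.72], [-1.28, 1.37], [-1.9, 2.12], [-1.57, 1.48], [-3.14, 3.14]. Speed limits (rad/s): [2.57, 2.57, 3.14, 3.14, 3.14, 3.14].

### API

Orientations are given as a unit quaternion [x, y, z, w].
In Python, from station import sensors, imaging, workorder, arm gives the robot as it stands.
- The arm moves only by the tool move_arm, never from a script. Its argument "increments" is a list of rows, each a list of 2 entries, a list of its own where there are three numbers: the shift along the tool's x, y, z in m, then the turn about the tool's z in degrees. A call has 1 to 10 rows; each row shifts and turns the commanded pose from where the row before left it, along the tool's axes as they then stand; what a row does not reach is not made up. A row lasts 1/12 s, in which the tool goes at most 41.7 mm and 7.16 degrees, less where a joint would pass 70% of its speed; a pose out of reach is approached as far as the arm can. A call is refused whole if a number of a shift passes 0.0417 or a number of a turn 7.16, either way. A call with a gripper value outside its range is refused whole. "jaw" is the finger opening in m, from 0 to 0.0854, set as the call begins (left out, the last holds). The fingers move at their own pace and stop on an object; the grip force is fixed at half the most. Time passes only in rows, so rows that do not move let the fingers close. It gives the time, the measured TCP pose, the force and the opening at its end, in the units of the state.
- sensors.get_obs(): the state, without advancing time (a new reading comes with each control period).
- imaging.camera(name): name is "scene" or "top"; returns a dict with "pixels" (420x560x3 uint8, red, green, blue), "fov_y" (degrees; the focal length in pixels is half the picture's height over the tangent of half this angle, whatever the lens; pixels are square), "cx", "cy" (the principal point, pixels), "distortion" ([k1, k2, p1, p2, k3] as OpenCV has them; the pictures are not rectified), "R" (3x3) and "t" (3): a world point X has camera coordinates R X + t. Camera axes: x right, y down, z forward; pixel columns grow to the right and rows downward; lengths in m; the calibration is good to about 2 mm. A picture is of the moment at which its call begins. There is no depth.
- workorder.sign_off(): hands the job in, once; it reports no verdict.
The state is a dict: "time_s": time; "qpos": joint angles; "dq": joint speeds; "joint_efforts": joint torques, N m; "eef_pos": TCP position; "orientation": TCP orientation; "wrist_force": force on the tool from outside, world axes, zero at the start; "torque": the same for the moment, N m; "finger_gap": finger opening in m.
Only numpy, scipy, OpenCV 4.12 (cv2) and the standard library are available. Lean on these libraries where they do the work, as an engineer would, in place of code of your own. Each camera call takes 0.05 s, during which the arm holds its last target.

### The job

Set the black rack of orange-capped tubes down in the open bay of the rack feeder and let go of it. Then turn the crank clockwise, never back, at a slow and even pace (about a turn in six seconds, never faster than a turn in three), through the heavy point in each turn, until the rack bears firmly against the stop inside the hood. Stop as soon as you feel it press home, without forcing it, let go of the crank with the rack still pressed home, and leave the pink box, the reagent bottle and the jar where they are.

Things in the scene. Friction and masses are not known exactly. Their poses are not given: they have to be found in the camera images.
- rack_center (a point): Centre, half-way up, of the loose tube rack: rigid, 50 mm (its x) by 80 mm (its y), 50 mm tall (its z, up), 0.25 to 0.5 kg. The lower 30 mm is a black block; above it 15 fixed orange-capped tubes, inset 3 mm. Grasp it across its 50 mm width, fingertips at least 13 mm above its underside, to stay clear of the guide rails. Either end may go in first.
- rack: The same rack; origin at the centre of its underside, axes as for rack_center.
- bay (a point): Centre of the open bay's floor, 20 mm above the bench, on the rack feeder, a fixed grey and white machine 380 mm long. y: feeding direction, from gearbox and pusher (-y) to the blue-roofed hood (+y); z up. Pusher face first at y -55 mm, hood mouth at +75 mm; 56 mm wide between two guide rails 10 mm high. The rack stands between them, its 80 mm length along y.
- crank_axis (a point): Point on the crank's upright axis at knob height, 128 mm above the bench, over the white gearbox (its top 83 mm above the bench, 110 by 120 mm). The frame is that of the feeder, axes parallel to bay's.
- knob_grip (a point): Middle of the upright orange crank knob, 26 mm in diameter and 50 mm tall (from 101 to 151 mm above the bench), 50 mm from the crank axis. The knob spins freely on its pin, so a gripper that holds it need not turn; the steel crank arm under it tops out 99 mm above the bench. At the start it lies on the -x side of the crank axis (feeder's frame).
- crank (a joint): Crank turn, rad: 0 at start, growing clockwise seen from above; 45 mm of pusher a turn. A weighted cam makes the push at the knob swing between 3 and 10 N once a turn (2 to 3 N less when you pause): heaviest near 1.57 (+ whole turns), lightest near 4.7. It stays where let go. At the stop the push climbs further, about 20 N per rad; stop once 5 to 9 N (4 to 14 at most) above the usual push.
- pusher: Black pusher plate 50 mm wide and 36 mm high that drives the rack along the bay; origin in the plane of its front face, at bench level, x and y axes as bay's. 1 N at the knob is about 7 N on the rack.
- pink_box: Loose pink storage box 66 x 66 x 45 mm, a bystander; origin at the centre of its underside.
- reagent: Loose reagent bottle, 56 mm across and 110 mm tall, blue cap, a bystander; origin at the centre of its underside.
- jar: Loose amber jar, 52 mm across and 60 mm tall, white cap, a bystander; origin at the centre of its underside.
- hood_mouth (a point): Middle of the hood's mouth at bay floor level, axes as bay. The hood reaches from here 105 mm along +y, 57 mm high inside, roof top 86 mm above the bench. Under it, out of sight and not measured, is a stiff sprung stop (about 20 N per mm) that meets the rack after 1.5 to 2.1 turns of the crank, at a different depth each time.
There are look-alikes about, which are no part of the job. What is shaped like the rack but purple is not meant.

How it is judged:
On the way, in this order (a step that is already met when the one before it is completed fails the run):
1. the rack stands in the bay between the guide rails, released (x of rack_center in the frame of bay between -0.006 and 0.006 m and y of rack_center in the frame of bay between -0.02 and 0.045 m and z of rack_center in the frame of bay below 0.029 m and angle between rack's own z axis and vertical below 0.08 rad and angle between the y axis of rack and the y axis of bay, either way round below 0.12 rad and contact force between the fingers and rack below 0.1 N and value of joint crank below 1 rad), for 0.2 s.
2. the crank has been turned through its first full turn (value of joint crank above 6.28 rad).
3. the rack is pressed against the hidden stop with at least 25 N (contact force between rack and pusher above 25 N and y of rack_center in the frame of bay above 0.048 m), for 0.2 s.
At the end, for the whole second after the job is handed in: The rack stands upright (within 0.08 rad) under the hood, still pressed between pusher and stop with at least 12 N, rack and crank at rest, everything released (contact force between rack and pusher above 12 N and y of rack_center in the frame of bay above 0.048 m and angle between rack's own z axis and vertical below 0.08 rad and linear speed of rack below 0.01 m/s and velocity of joint crank between -0.05 and 0.05 rad/s); the robot touches nothing.
It fails at once if the rack is forced against the stop with more than 110 N (contact force between rack and pusher above 110 N).
It fails at once if the crank, once under way, is turned or lurches faster than 3 rad/s (velocity of joint crank above 3 rad/s and value of joint crank above 0.4 rad).
It fails at once if the crank is turned or lurches backwards, before the rack bears on the stop (velocity of joint crank below -1 rad/s and value of joint crank above 1 rad and contact force between rack and pusher below 10 N).
It fails at once if the rack is tipped (angle between rack's own z axis and vertical above 0.5 rad).
It fails at once if a bystander is moved more than 25 mm (distance of any of pink_box, reagent, jar from where it was at the start of the episode above 0.025 m).
It also fails if it takes over 72 s, if anything falls off the work surface, if the arm or the gripper's body presses on something with over 40 N, if the wrist force passes 120 N, or if a joint passes its speed limit or range.

## Working session

There is one attempt and no reset: what is moved stays moved. The work goes in short steps, Python scripts to look and compute and a tool call to move; the robot and the scene stay as the last step left them, time stands still between calls to the robot, and variables do not carry over. Pictures are saved under pics/ and viewed, and the job is handed in when it is done.

Besides the shell and the picture viewer there is one more tool, called in YAML: its name, and indented under it one key for each argument. move_arm: Moves the arm, as the interface text tells. Its arguments: {"type":"object","properties":{"increments":{"type":"array","items":{"type":"array"}},"jaw":{"type":"number"}},"required":["increments"]}

```bash
mkdir -p pics; ls; python3 - <<'E'
from station import sensors, imaging, workorder, arm
import cv2, json
print(sensors.get_obs()); print([a for a in dir(arm) if a[0]!='_'])
for n in ("scene","top"):
    c=imaging.camera(n); cv2.imwrite(f"pics/{n}0.png",c["pixels"][:,:,::-1]); p=c.pop("pixels"); print(c)
E
```

```text
pics
{'time_s': 0.0, 'qpos': array([ 1.16401501e+00,  2.60697524e-01, -1.39371830e-01,  1.17271944e+00,
       -1.32997999e-05,  1.57076755e+00]), 'dq': array([ 8.38118090e-05, -2.22755450e-04,  7.08890363e-04,  2.49406658e-04,
       -2.40448876e-05, -1.22283204e-03]), 'joint_efforts': array([-1.69729446e-04, -4.05674529e+01,  2.53926247e+01,  1.88949576e-02,
       -1.23060619e-05, -2.39436059e-05]), 'eef_pos': array([0.20746464, 0.48155882, 0.24945676]), 'orientation': array([ 2.01977055e-01,  9.79389747e-01, -9.77039334e-04, -1.94731779e-04]), 'wrist_force': array([0.21570872, 0.16273378, 0.5920827 ]), 'torque': array([0.05669995, 0.0411449 , 0.00872461]), 'finger_gap': 0.08493099856727347}
['MotionError', 'tip_extent']
{'fov_y': 55.68324030657306, 'cx': 272.8552307960653, 'cy': 206.67986203310727, 'distortion': array([0.03787874, 0.        , 0.        , 0.        , 0.        ]), 'R': array([[ 0.6987791 ,  0.71532793,  0.00370393],
       [ 0.45197442, -0.43749294, -0.7773796 ],
       [-0.5544609 ,  0.54489071, -0.62902085]]), 't': array([-0.30265108, -0.16420974,  1.29843987])}
{'fov_y': 46.60964151156899, 'cx': 280.51509579277473, 'cy': 208.95706926779295, 'distortion': array([-0.13377948,  0.        ,  0.        ,  0.        ,  0.        ]), 'R': array([[ 0.02743569, -0.99962255,  0.00142853],
       [-0.9934873 , -0.02742535, -0.11059307],
       [ 0.11059051,  0.00161497, -0.99386475]]), 't': array([-0.030071  ,  0.48930315,  1.26479058])}
```

View pics/scene0.png

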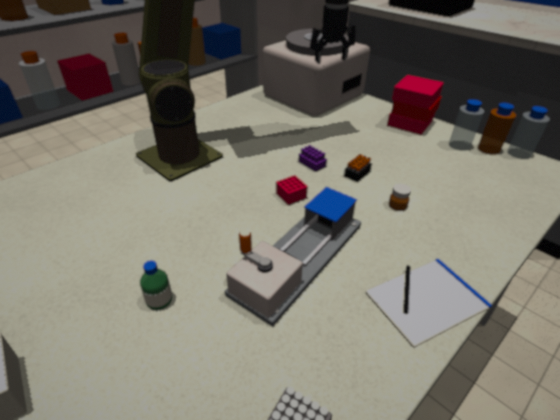

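View pics/top0.png

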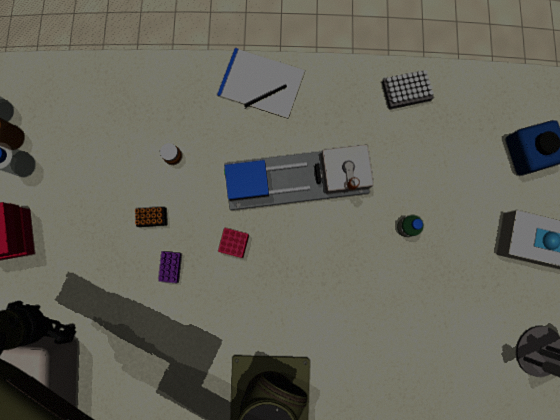

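The top view shows the feeder, with the hood at (247,180) and the gearbox at (347,170). The orange/black rack is at (151,216), the purple look-alike at (170,267), the pink box at (234,243) and the jar at (171,154). I'll zoom in.

```bash
cat > h.py <<'E'
from station import sensors, imaging, workorder, arm
import cv2, numpy as np
def K(c):
    f=c["pixels"].shape[0]/2/np.tan(np.radians(c["fov_y"])/2)
    return np.array([[f,0,c["cx"]],[0,f,c["cy"]],[0,0,1.]])
def world(c,uv,z):
    uv=np.array(uv,float).reshape(-1,1,2)
    n=cv2.undistortPoints(uv,K(c),c["distortion"]).reshape(-1,2)
    d=np.c_[n,np.ones(len(n))]@c["R"]; o=-c["R"].T@c["t"]
    return o+d*((z-o[2])/d[:,2])[:,None]
def proj(c,X):
    return cv2.projectPoints(np.array(X,float).reshape(-1,1,3),cv2.Rodrigues(c["R"])[0],c["t"],K(c),c["distortion"])[0].reshape(-1,2)
def crop(c,x0,y0,w,h,s,name,pts=None):
    im=c["pixels"][y0:y0+h,x0:x0+w,::-1]
    im=np.clip(im.astype(float)*1.6,0,255).astype(np.uint8)
    im=cv2.resize(im,None,fx=s,fy=s,interpolation=cv2.INTER_CUBIC)
    if pts is not None:
        for u,v in pts: cv2.circle(im,(int((u+.5-x0)*s),int((v+.5-y0)*s)),2,(0,255,0),-1)
    cv2.imwrite(name,im)
E
python3 - <<'E'
from h import *
c=imaging.camera("top")
crop(c,120,190,80,60,10,"pics/rack_t.png")
crop(c,215,135,170,85,4.7,"pics/feed_t.png")
c=imaging.camera("scene")
crop(c,220,180,150,140,4.2,"pics/feed_s.png")
E
```

```text
(no output)
```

View pics/rack_t.png

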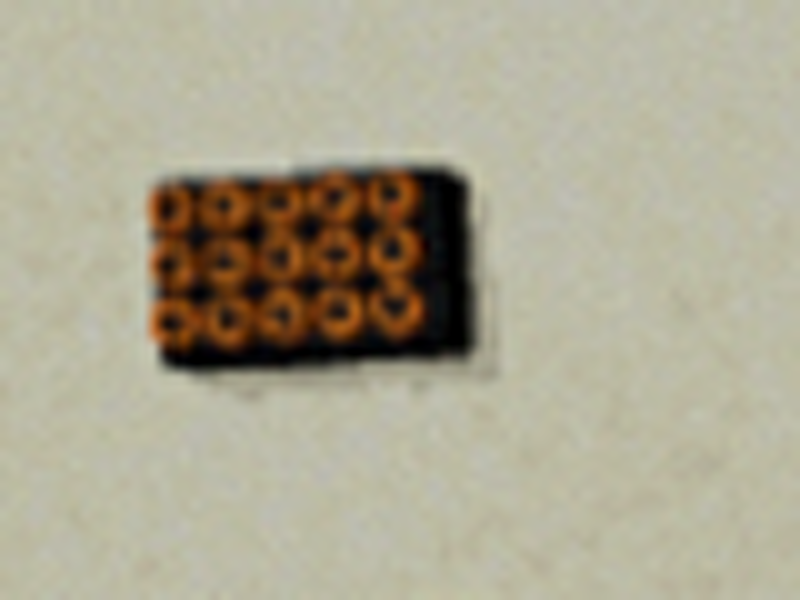

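View pics/feed_t.png

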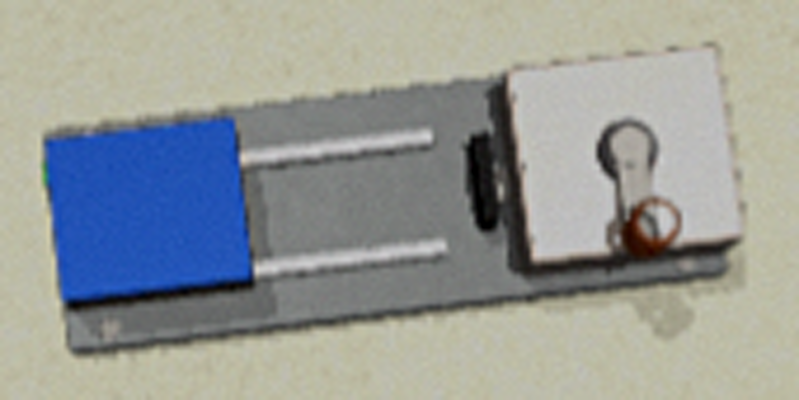

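View pics/feed_s.png

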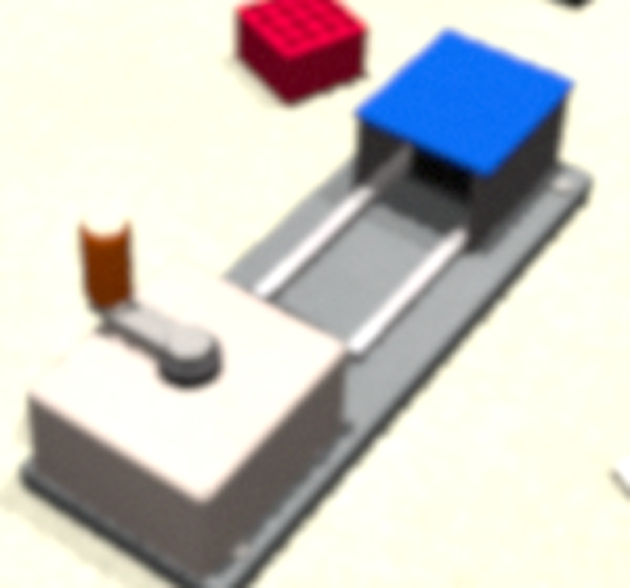

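```bash
python3 - <<'E'
from h import *
np.set_printoptions(precision=4,suppress=True)
c=imaging.camera("top")
f=lambda pts,x0,y0,s:np.array(pts,float)/s+[x0,y0]-.5
F=lambda p:f(p,215,135,4.7)
roof=world(c,F([(45,135),(236,118),(253,280),(65,301)]),.086)
gb=world(c,F([(503,70),(716,45),(743,240),(527,268)]),.083)
rails=world(c,F([(434,128),(433,143),(445,240),(446,253),(242,152),(245,165),(254,263),(256,276)]),.030)
kn=world(c,F([(656,222)]),.151); hub=world(c,F([(631,155)]),.099)
push=world(c,F([(470,140),(479,229)]),.056)
for n,a in dict(roof=roof,gb=gb,rails=rails,kn=kn,hub=hub,push=push).items(): print(n,a[:,:2].tolist() if 0 else a[:,:2])
d=lambda a,i,j:np.linalg.norm(a[i]-a[j])
print("roof",d(roof,0,1),d(roof,1,2),d(roof,2,3),"gb",d(gb,0,1),d(gb,1,2),d(gb,2,3),d(gb,3,0),"kn-hub",np.linalg.norm((kn-hub)[0,:2]))
for a,(i,j) in ((roof,(1,0)),(roof,(2,3)),(gb,(1,0)),(gb,(2,3)),(rails,(0,4)),(rails,(3,7))):
    v=a[j]-a[i]; print("yaw of feeder y from world y deg",np.degrees(np.arctan2(-v[0],v[1])))
# rack: tube caps z=.05 ; block corners bottom
R=lambda p:f(p,120,190,10)
caps=np.array([[(172,208),(225,206),(280,202),(336,197),(394,194)],[(174,264),(228,263),(280,257),(337,253),(395,250)],[(176,322),(229,320),(282,315),(338,311),(397,307)]],float).reshape(-1,2)
w=world(c,R(caps),.05); m=w.mean(0); u,s,vt=np.linalg.svd(w-m); print("rack",m,vt[0],np.degrees(np.arctan2(vt[0][1],vt[0][0])))
print(w[0],w[4],w[14])
E
```

```text
roof [[0.5973 0.1311]
 [0.6094 0.0273]
 [0.5205 0.0153]
 [0.5063 0.1165]]
gb [[ 0.6411 -0.1181]
 [ 0.659  -0.2356]
 [ 0.5505 -0.2509]
 [ 0.5317 -0.133 ]]
rails [[ 0.6188 -0.0836]
 [ 0.61   -0.0832]
 [ 0.5543 -0.0911]
 [ 0.5469 -0.0918]
 [ 0.6018  0.0253]
 [ 0.5943  0.0234]
 [ 0.5382  0.0165]
 [ 0.5308  0.0152]]
kn [[ 0.5473 -0.1928]]
hub [[ 0.5925 -0.1868]]
push [[ 0.607  -0.1025]
 [ 0.5569 -0.1084]]
roof 0.10457738284291793 0.0896902136018456 0.10218445670858141 gb 0.11888466471497315 0.10953031676320614 0.11941289003390358 0.11041317825418617 kn-hub 0.04561304836563506
yaw of feeder y from world y deg 6.660516555943341
yaw of feeder y from world y deg 7.987918108806283
yaw of feeder y from world y deg 8.666415871396914
yaw of feeder y from world y deg 9.086498175281632
yaw of feeder y from world y deg 8.861783807263498
yaw of feeder y from world y deg 8.567383618313274
rack [0.4611 0.3312 0.05  ] [ 0.1027 -0.9947 -0.    ] -84.10332773299608
[0.4734 0.3617 0.05  ] [0.4787 0.3024 0.05  ] [0.449 0.3   0.05 ]
```

```bash
python3 - <<'E'
from h import *
bay=np.array([.5763,-.0525]);a=np.radians(8.6)
fx=np.array([np.cos(a),np.sin(a)]);fy=np.array([-np.sin(a),np.cos(a)])
P=lambda x,y,z:np.r_[bay+x*fx+y*fy,z]
L=lambda p,q,n=25:[p+(q-p)*t for t in np.linspace(0,1,n)]
pts=[]
for z,x0,x1,y0,y1 in ((.083,-.055,.055,-.194,-.074),(.03,-.028,.028,-.03,.075),(.086,-.045,.045,.075,.18)):
    q=[P(x0,y0,z),P(x1,y0,z),P(x1,y1,z),P(x0,y1,z)]
    for i in range(4): pts+=L(q[i],q[(i+1)%4])
pts+=L(P(-.025,-.055,.056),P(.025,-.055,.056))
for t in np.linspace(0,6.28,30):
    pts.append(P(-.05+.013*np.cos(t),-.134+.013*np.sin(t),.151)); pts.append(P(-.05+.013*np.cos(t),-.134+.013*np.sin(t),.101))
rc=np.array([.4611,.3312]);b=np.radians(5.9)
gx=np.array([np.cos(b),np.sin(b)]);gy=np.array([-np.sin(b),np.cos(b)])
Q=lambda x,y,z:np.r_[rc+x*gx+y*gy,z]
for z in (0,.03):
    q=[Q(-.025,-.04,z),Q(.025,-.04,z),Q(.025,.04,z),Q(-.025,.04,z)]
    for i in range(4): pts+=L(q[i],q[(i+1)%4])
c=imaging.camera("top");p=proj(c,pts)
crop(c,120,190,80,60,10,"pics/o1.png",p)
crop(c,215,135,170,85,4.7,"pics/o2.png",p)
c=imaging.camera("scene");p=proj(c,pts)
crop(c,220,180,150,140,4.2,"pics/o3.png",p)
crop(c,330,145,60,45,10,"pics/o4.png",p)
E
```

```text
(no output)
```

View pics/o1.png

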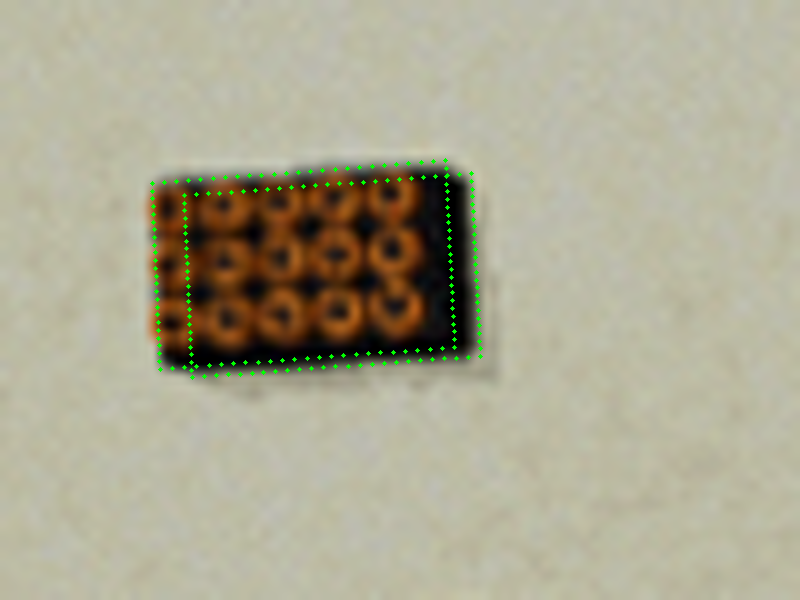

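View pics/o2.png

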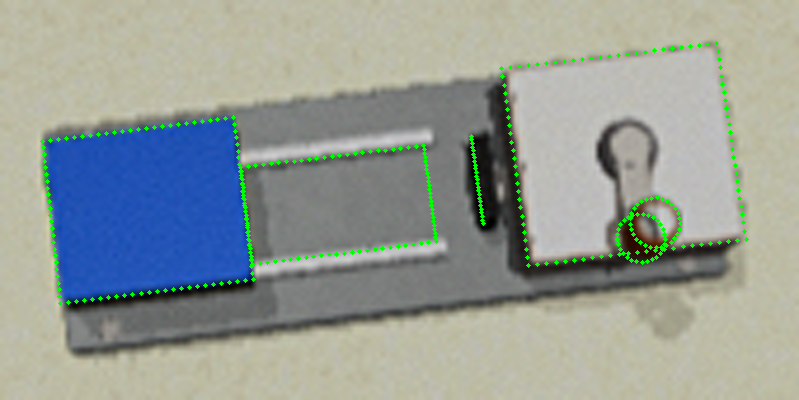

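View pics/o3.png

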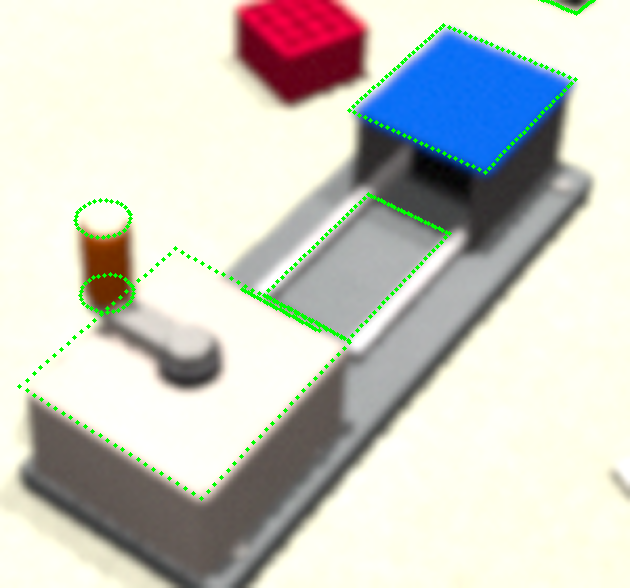

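View pics/o4.png

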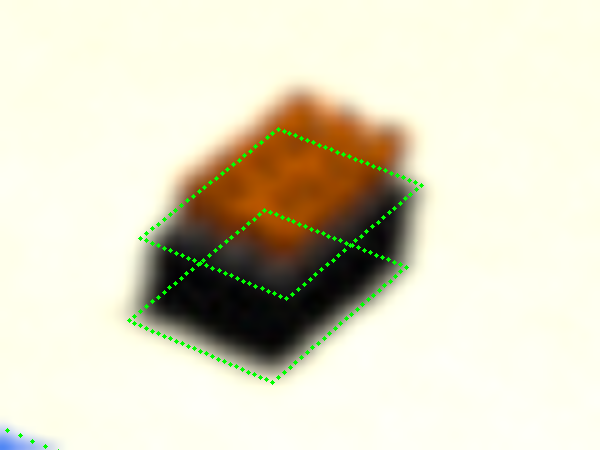

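Both overlays fit. The feeder yaw is about 8.6° with the bay at (0.576,-0.0525). The rack is at (0.461,0.331), yaw 5.9°. Top-view residuals are under 2 mm and scene-view about 3 mm. Next I'll plan the move to above the rack.

```bash
cat >> h.py <<'E'
from scipy.spatial.transform import Rotation as Ro
def plan(target,psi,n):
    o=sensors.get_obs(); Rm=Ro.from_quat(o["orientation"]).as_matrix(); p=np.array(o["eef_pos"])
    ps=np.degrees(np.arctan2(Rm[1,1],Rm[0,1])); dps=(psi-ps+180)%360-180
    d=(np.array(target)-p)/n
    print("pos",p.round(4),"psi",round(ps,2),"tilt",Rm[:,2].round(4),"delta",(d*n).round(4),"dpsi",round(dps,2))
    for i in range(n):
        a=np.radians(ps+dps*i/n)
        y=np.array([np.cos(a),np.sin(a),0]);x=np.array([-np.sin(a),np.cos(a),0])
        print([[round(float(d@x),4),round(float(d@y),4),round(float(-d[2]),4)],round(-dps/n,2)],end=",")
    print()
E
python3 - <<'E'
from h import *
print(arm.tip_extent)
plan([.461,.331,.13],5.9,10)
E
```

```text
0.019
pos [0.2077 0.482  0.2501] psi 66.69 tilt [-2.e-04 -4.e-04 -1.e+00] delta [ 0.2533 -0.151  -0.1201] dpsi -60.79
[[-0.0292, -0.0038, 0.012], np.float64(6.08)],[[-0.0295, -0.0007, 0.012], np.float64(6.08)],[[-0.0294, 0.0024, 0.012], np.float64(6.08)],[[-0.029, 0.0055, 0.012], np.float64(6.08)],[[-0.0282, 0.0085, 0.012], np.float64(6.08)],[[-0.0272, 0.0115, 0.012], np.float64(6.08)],[[-0.0258, 0.0143, 0.012], np.float64(6.08)],[[-0.0241, 0.0169, 0.012], np.float64(6.08)],[[-0.0222, 0.0194, 0.012], np.float64(6.08)],[[-0.02, 0.0216, 0.012], np.float64(6.08)],
```

move_arm:
  increments:
    - [[-0.0292, -0.0038, 0.012], 6.08]
    - [[-0.0295, -0.0007, 0.012], 6.08]
    - [[-0.0294, 0.0024, 0.012], 6.08]
    - [[-0.029, 0.0055, 0.012], 6.08]
    - [[-0.0282, 0.0085, 0.012], 6.08]
    - [[-0.0272, 0.0115, 0.012], 6.08]
    - [[-0.0258, 0.0143, 0.012], 6.08]
    - [[-0.0241, 0.0169, 0.012], 6.08]
    - [[-0.0222, 0.0194, 0.012], 6.08]
    - [[-0.02, 0.0216, 0.012], 6.08]
  jaw: 0.0854

```text
time_s: 1.18
eef_pos: [0.4622, 0.3303, 0.1298]
orientation: [0.672, 0.741, 0.0, 0.0]
wrist_force: [0.5, 0.5, -0.7]
finger_gap: 0.0854
```

move_arm:
  increments:
    - [[0, 0, 0], 0]
    - [[0, 0, 0], 0]

```text
time_s: 1.35
eef_pos: [0.4615, 0.33, 0.1293]
orientation: [0.671, 0.742, -0.001, -0.0]
wrist_force: [-0.7, 0.5, -0.0]
finger_gap: 0.0855
```

```bash
python3 - <<'E'
from h import *
plan([.461,.331,.038],5.9,4)
c=imaging.camera("top"); crop(c,100,160,120,90,6.5,"pics/a1.png")
E
```

```text
pos [0.4615 0.33   0.1293] psi 5.78 tilt [-1.7e-03 -9.0e-04 -1.0e+00] delta [-0.0005  0.001  -0.0913] dpsi 0.12
[[0.0003, -0.0001, 0.0228], np.float64(-0.03)],[[0.0003, -0.0001, 0.0228], np.float64(-0.03)],[[0.0003, -0.0001, 0.0228], np.float64(-0.03)],[[0.0003, -0.0001, 0.0228], np.float64(-0.03)],
```

View pics/a1.png

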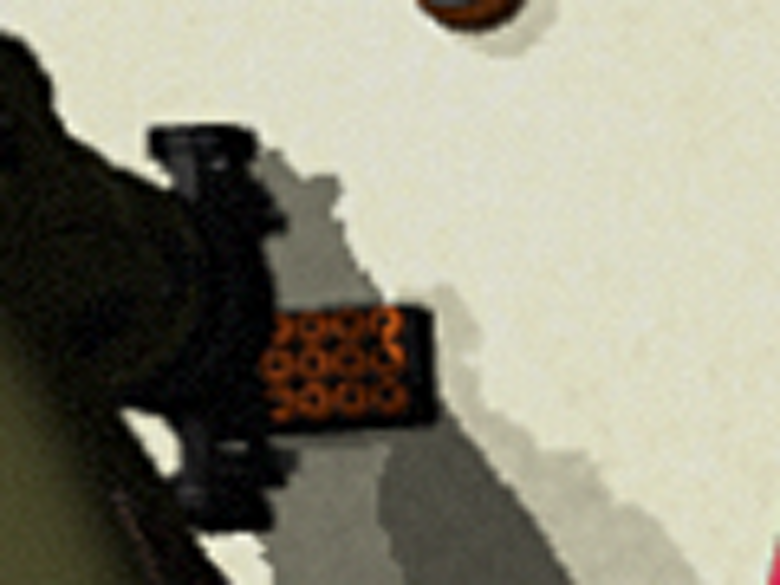

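The gripper straddles the rack: the caps are in line at crop (340,365) and the fingers sit above and below them. Descending.

move_arm:
  increments:
    - [[0.0003, 0, 0.02], 0]
    - [[0.0003, 0, 0.02], 0]
    - [[0.0003, 0, 0.02], 0]
    - [[0, 0, 0.02], 0]
    - [[0, 0, 0.0105], 0]
    - [[0, 0, 0], 0]

```text
time_s: 1.9
eef_pos: [0.4584, 0.3318, 0.038]
orientation: [0.669, 0.743, -0.002, -0.001]
wrist_force: [-0.3, -0.2, -0.2]
finger_gap: 0.0855
```

move_arm:
  increments:
    - [[0, 0, 0], 0]
    - [[0, 0, 0], 0]
    - [[0, 0, 0], 0]
    - [[0, 0, 0], 0]
    - [[0, 0, 0], 0]
    - [[0, 0, 0], 0]
  jaw: 0.03

```text
time_s: 2.4
eef_pos: [0.462, 0.3331, 0.0419]
orientation: [0.67, 0.743, 0.002, 0.0]
wrist_force: [-0.3, -0.6, 5.3]
finger_gap: 0.0472
```

move_arm:
  increments:
    - [[0, 0, 0], 0]
    - [[0, 0, 0], 0]

```text
time_s: 2.57
eef_pos: [0.462, 0.333, 0.0419]
orientation: [0.67, 0.743, 0.002, 0.0]
wrist_force: [-0.8, -0.6, 5.7]
finger_gap: 0.0478
```

```bash
python3 - <<'E'
from h import *
o=sensors.get_obs();print(o["finger_gap"],o["eef_pos"],o["wrist_force"])
c=imaging.camera("scene"); crop(c,320,130,80,60,10,"pics/a2.png")
E
```

```text
0.047777652865990665 [0.46196057 0.33303702 0.04189034] [-0.77051145 -0.57103401  5.71412835]
```

View pics/a2.png

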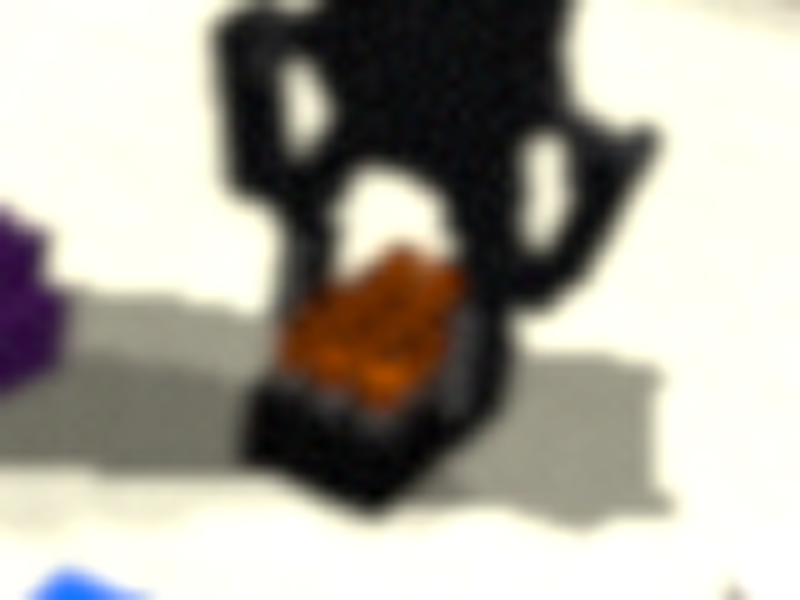

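Gap reads 47.8 mm against a width of 50 and the arm has been pushed up about 4 mm, so the pads are closed on the block. Next is a lift and a check.

move_arm:
  increments:
    - [[0, 0, -0.005], 0]
    - [[0, 0, -0.01], 0]
    - [[0, 0, -0.02], 0]
    - [[0, 0, -0.025], 0]
    - [[0, 0, -0.025], 0]
    - [[0, 0, -0.01], 0]
    - [[0, 0, 0], 0]
    - [[0, 0, 0], 0]

```text
time_s: 3.28
eef_pos: [0.461, 0.3322, 0.135]
orientation: [0.67, 0.743, 0.0, 0.0]
wrist_force: [-0.1, -0.1, -3.0]
finger_gap: 0.0472
```

```bash
python3 - <<'E'
from h import *
o=sensors.get_obs();print(o["finger_gap"],o["eef_pos"],o["wrist_force"],o["torque"])
c=imaging.camera("scene"); crop(c,320,110,80,60,10,"pics/a3.png")
plan([.461,.331,.13],8.6,1)
E
```

```text
0.047242102666238746 [0.46099019 0.33217586 0.1350119 ] [-0.05038674 -0.08447024 -2.98469976] [ 0.01810746  0.03867888 -0.01184956]
pos [0.4602 0.3316 0.1339] psi 5.89 tilt [-1.3e-03 -9.0e-04 -1.0e+00] delta [ 0.0008 -0.0006 -0.0039] dpsi 2.71
[[-0.0007, 0.0007, 0.0039], np.float64(-2.71)],
```

View pics/a3.png

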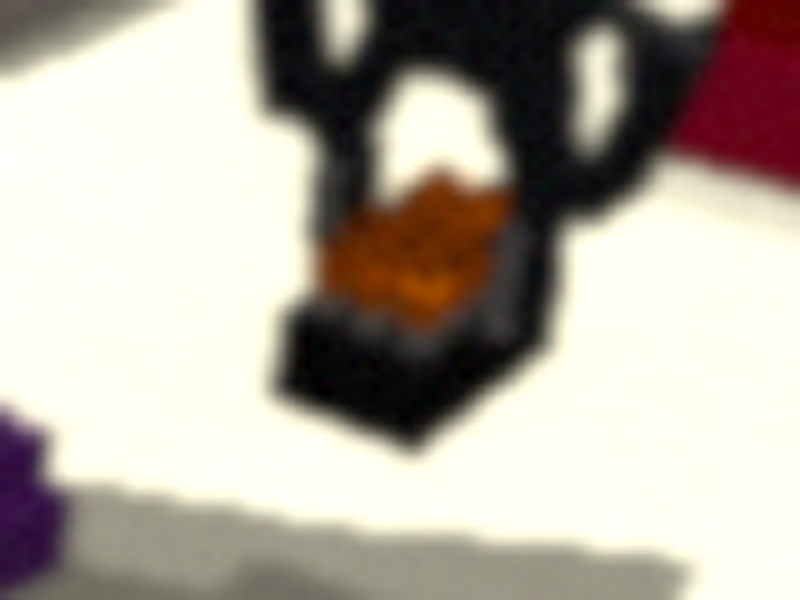

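The rack is held level, with about 3 N of weight on the wrist. Moving above the bay.

```bash
python3 - <<'E'
from h import *
plan([.5755,-.0475,.17],8.6,16)
E
```

```text
pos [0.4602 0.3316 0.1339] psi 5.89 tilt [-1.3e-03 -9.0e-04 -1.0e+00] delta [ 0.1153 -0.3791  0.0361] dpsi 2.71
[[-0.0243, 0.0047, -0.0023], np.float64(-0.17)],[[-0.0243, 0.0047, -0.0023], np.float64(-0.17)],[[-0.0243, 0.0046, -0.0023], np.float64(-0.17)],[[-0.0243, 0.0045, -0.0023], np.float64(-0.17)],[[-0.0244, 0.0044, -0.0023], np.float64(-0.17)],[[-0.0244, 0.0044, -0.0023], np.float64(-0.17)],[[-0.0244, 0.0043, -0.0023], np.float64(-0.17)],[[-0.0244, 0.0042, -0.0023], np.float64(-0.17)],[[-0.0244, 0.0042, -0.0023], np.float64(-0.17)],[[-0.0244, 0.0041, -0.0023], np.float64(-0.17)],[[-0.0244, 0.004, -0.0023], np.float64(-0.17)],[[-0.0244, 0.0039, -0.0023], np.float64(-0.17)],[[-0.0245, 0.0039, -0.0023], np.float64(-0.17)],[[-0.0245, 0.0038, -0.0023], np.float64(-0.17)],[[-0.0245, 0.0037, -0.0023], np.float64(-0.17)],[[-0.0245, 0.0037, -0.0023], np.float64(-0.17)],
```

move_arm:
  increments:
    - [[-0.012, 0.0047, -0.006], -0.17]
    - [[-0.0243, 0.0047, -0.006], -0.17]
    - [[-0.0243, 0.0046, -0.006], -0.17]
    - [[-0.0243, 0.0045, -0.006], -0.17]
    - [[-0.0244, 0.0044, -0.006], -0.17]
    - [[-0.0244, 0.0044, -0.006], -0.17]
    - [[-0.0244, 0.0043, 0], -0.17]
    - [[-0.0244, 0.0042, 0], -0.17]
    - [[-0.0244, 0.0042, 0], -0.17]
    - [[-0.0244, 0.0041, 0], -0.17]

```text
time_s: 4.17
eef_pos: [0.5304, 0.106, 0.1686]
orientation: [0.659, 0.752, -0.002, -0.001]
wrist_force: [0.5, -0.7, -3.8]
finger_gap: 0.0475
```

move_arm:
  increments:
    - [[-0.0244, 0.004, 0], -0.17]
    - [[-0.0244, 0.0039, 0], -0.17]
    - [[-0.0245, 0.0039, 0], -0.17]
    - [[-0.0245, 0.0038, 0], -0.17]
    - [[-0.0245, 0.0037, 0], -0.17]
    - [[-0.0245, 0.0037, 0], -0.17]
    - [[-0.012, 0, 0], 0]
    - [[0, 0, 0], 0]
    - [[0, 0, 0], 0]

```text
time_s: 4.92
eef_pos: [0.5755, -0.0466, 0.1691]
orientation: [0.653, 0.758, -0.001, -0.002]
wrist_force: [-0.0, 0.7, -3.0]
finger_gap: 0.0475
```

```bash
python3 - <<'E'
from h import *
plan([.5755,-.0475,.11],8.6,4)
c=imaging.camera("scene"); crop(c,240,150,130,100,6,"pics/a4.png")
c=imaging.camera("top"); crop(c,215,125,160,90,5,"pics/a5.png")
E
```

```text
pos [ 0.5755 -0.0466  0.1691] psi 8.54 tilt [-0.0035  0.0012 -1.    ] delta [ 0.     -0.0009 -0.0591] dpsi 0.06
[[-0.0002, -0.0, 0.0148], np.float64(-0.02)],[[-0.0002, -0.0, 0.0148], np.float64(-0.02)],[[-0.0002, -0.0, 0.0148], np.float64(-0.02)],[[-0.0002, -0.0, 0.0148], np.float64(-0.02)],
```

View pics/a4.png

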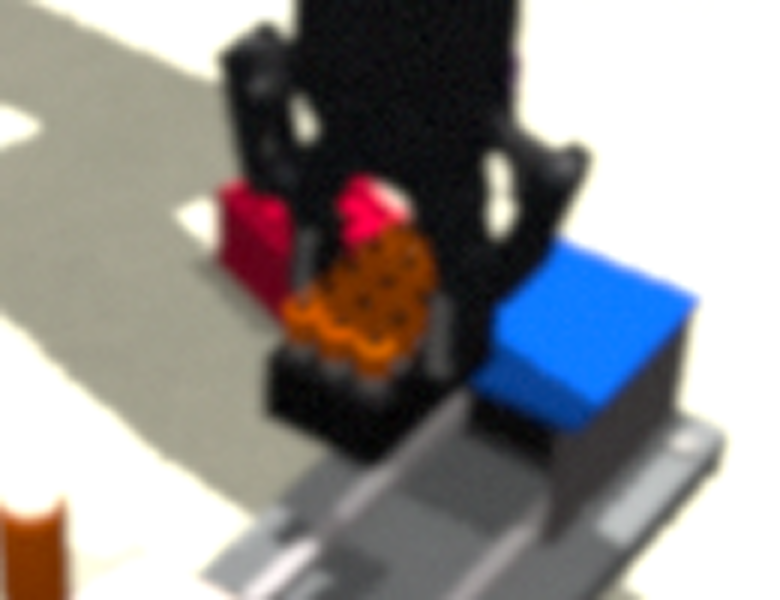

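View pics/a5.png

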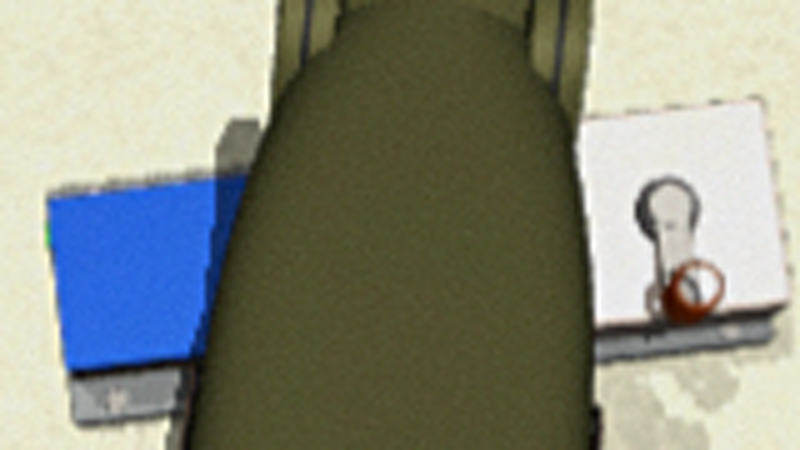

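The arm hides the top view, and the scene view shows the rack held level above the bay. I'll lower it to just above the rails and check the lateral fit there.

move_arm:
  increments:
    - [[-0.0002, 0, 0.02], 0]
    - [[-0.0002, 0, 0.025], 0]
    - [[-0.0002, 0, 0.025], 0]
    - [[0, 0, 0.015], 0]
    - [[0, 0, 0], 0]
    - [[0, 0, 0], 0]

```text
time_s: 5.52
eef_pos: [0.5755, -0.0459, 0.0851]
orientation: [0.651, 0.759, -0.001, -0.001]
wrist_force: [-0.1, 0.3, -2.3]
finger_gap: 0.0474
```

```bash
cat > ov.py <<'E'
from h import *
bay=np.array([.5763,-.0525]);a=np.radians(8.6)
fx=np.array([np.cos(a),np.sin(a)]);fy=np.array([-np.sin(a),np.cos(a)])
P=lambda x,y,z:np.r_[bay+x*fx+y*fy,z]
L=lambda p,q,n=25:[p+(q-p)*t for t in np.linspace(0,1,n)]
def fp(): 
    pts=[]
    for z,x0,x1,y0,y1 in ((.03,-.028,.028,-.03,.075),(.086,-.045,.045,.075,.18)):
        q=[P(x0,y0,z),P(x1,y0,z),P(x1,y1,z),P(x0,y1,z)]
        for i in range(4): pts+=L(q[i],q[(i+1)%4])
    return pts
def rk(x,y,z0):
    pts=[]
    for z in (z0,z0+.03):
        q=[P(x-.025,y-.04,z),P(x+.025,y-.04,z),P(x+.025,y+.04,z),P(x-.025,y+.04,z)]
        for i in range(4): pts+=L(q[i],q[(i+1)%4])
    return pts
E
python3 - <<'E'
from ov import *
o=sensors.get_obs();p=o["eef_pos"];d=p[:2]-bay;x,y=d@fx,d@fy
print(p,x,y,o["wrist_force"])
plan([.5755,-.0475,.06],8.6,1)
c=imaging.camera("scene"); crop(c,250,180,100,75,8,"pics/a6.png"); 
crop(c,250,180,100,75,8,"pics/a7.png",proj(c,fp()+rk(x,y-.002,p[2]-.042)))
E
```

```text
[ 0.57553483 -0.04594865  0.08505495] 0.00022309466352696882 0.006592107150577028 [-0.13826368  0.25223943 -2.3433172 ]
pos [ 0.5755 -0.0459  0.0851] psi 8.7 tilt [-2.9e-03  5.0e-04 -1.0e+00] delta [-0.     -0.0016 -0.0251] dpsi -0.1
[[-0.0015, -0.0003, 0.0251], np.float64(0.1)],
```

View pics/a6.png

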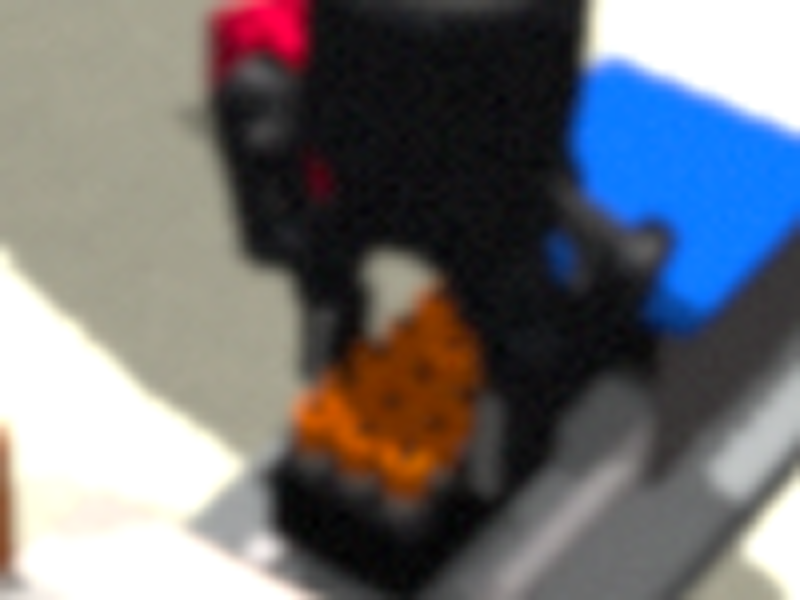

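View pics/a7.png

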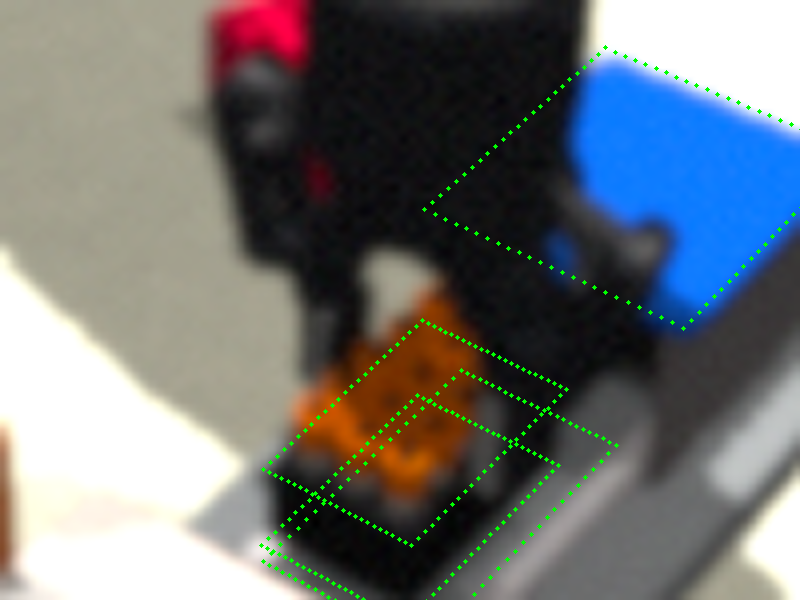

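Relative to the feeder overlay, the rack's lateral offset is only about 1 mm. Lowering with force checks.

move_arm:
  increments:
    - [[0, 0, 0.006], 0]
    - [[0, 0, 0.006], 0]
    - [[0, 0, 0.004], 0]
    - [[0, 0, 0.002], 0]
    - [[0, 0, 0], 0]
    - [[0, 0, 0], 0]

```text
time_s: 6.07
eef_pos: [0.5767, -0.0472, 0.0678]
orientation: [0.652, 0.758, -0.0, -0.0]
wrist_force: [-0.1, -1.3, -2.5]
finger_gap: 0.0476
```

```bash
python3 - <<'E'
from ov import *
o=sensors.get_obs();p=o["eef_pos"];d=p[:2]-bay;x,y=d@fx,d@fy
print(p,x,y,o["wrist_force"],o["torque"])
c=imaging.camera("scene"); crop(c,250,180,100,75,8,"pics/a8.png")
E
```

```text
[ 0.57669871 -0.04718138  0.06775526] 0.0011895486732590495 0.005199200363898712 [-0.06825106 -1.31907473 -2.45991164] [-0.03338541  0.01370549 -0.02182899]
```

View pics/a8.png

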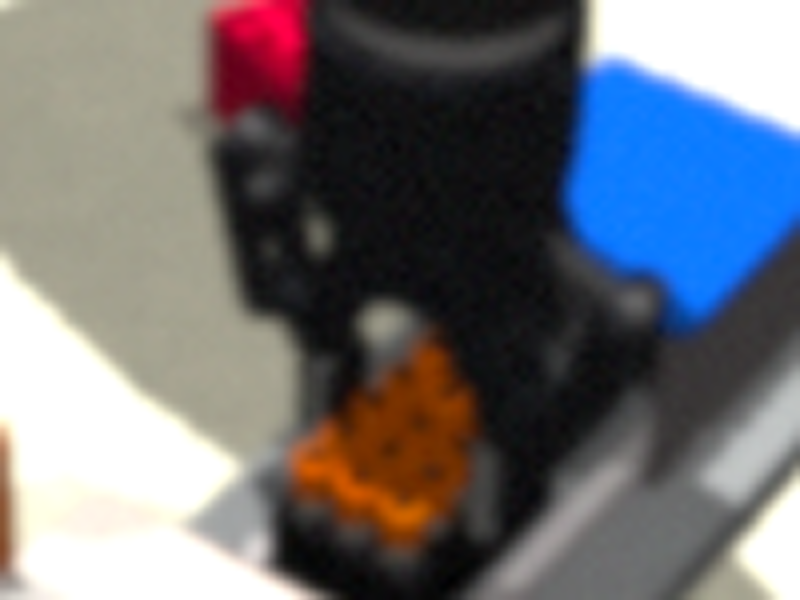

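move_arm:
  increments:
    - [[0, 0, 0.003], 0]
    - [[0, 0, 0.002], 0]
    - [[0, 0, 0], 0]
    - [[0, 0, 0], 0]

```text
time_s: 6.45
eef_pos: [0.5766, -0.0471, 0.0626]
orientation: [0.652, 0.758, -0.0, -0.0]
wrist_force: [0.3, 0.3, -3.3]
finger_gap: 0.0474
```

move_arm:
  increments:
    - [[0, 0, 0.002], 0]
    - [[0, 0, 0.002], 0]
    - [[0, 0, 0], 0]
    - [[0, 0, 0], 0]

```text
time_s: 6.78
eef_pos: [0.5769, -0.0472, 0.0618]
orientation: [0.652, 0.758, 0.0, 0.001]
wrist_force: [-6.8, 0.5, 16.0]
finger_gap: 0.0476
```

move_arm:
  increments:
    - [[0, 0, -0.0025], 0]
    - [[0, 0, 0], 0]
    - [[0, 0, 0], 0]

```text
time_s: 7.03
eef_pos: [0.5774, -0.0472, 0.0619]
orientation: [0.652, 0.758, 0.0, 0.001]
wrist_force: [-0.9, 0.0, 4.3]
finger_gap: 0.0471
```

move_arm:
  increments:
    - [[0, 0, 0], 0]
    - [[0, 0, 0], 0]
    - [[0, 0, 0], 0]
    - [[0, 0, 0], 0]
    - [[0, 0, 0], 0]
    - [[0, 0, 0], 0]
    - [[0, 0, 0], 0]
    - [[0, 0, 0], 0]
  jaw: 0.0854

```text
time_s: 7.7
eef_pos: [0.5768, -0.0471, 0.0613]
orientation: [0.652, 0.758, -0.0, -0.0]
wrist_force: [-0.8, 0.0, -0.9]
finger_gap: 0.0852
```

move_arm:
  increments:
    - [[0, 0, -0.01], 0]
    - [[0, 0, -0.02], 0]
    - [[0, 0, -0.03], 0]
    - [[0, 0, -0.03], 0]
    - [[0, 0, -0.03], 0]
    - [[0, 0, -0.01], 0]
    - [[0, 0, 0], 0]

```text
time_s: 8.28
eef_pos: [0.5792, -0.0473, 0.1954]
orientation: [0.652, 0.758, 0.002, 0.003]
wrist_force: [0.4, 0.2, -0.3]
finger_gap: 0.0854
```

```bash
python3 - <<'E'
from ov import *
c=imaging.camera("scene"); crop(c,220,180,130,100,6,"pics/b1.png")
# knob pre-pose
k=P(-.05,-.134,.20); print(k)
plan(k,8.6,6)
E
```

```text
[ 0.54689992 -0.19247012  0.2       ]
pos [ 0.5778 -0.0472  0.1929] psi 8.61 tilt [ 3.6e-03 -3.0e-04 -1.0e+00] delta [-0.0309 -0.1453  0.0071] dpsi -0.01
[[-0.0232, -0.0087, -0.0012], np.float64(0.0)],[[-0.0232, -0.0087, -0.0012], np.float64(0.0)],[[-0.0232, -0.0087, -0.0012], np.float64(0.0)],[[-0.0232, -0.0087, -0.0012], np.float64(0.0)],[[-0.0232, -0.0087, -0.0012], np.float64(0.0)],[[-0.0232, -0.0087, -0.0012], np.float64(0.0)],
```

View pics/b1.png

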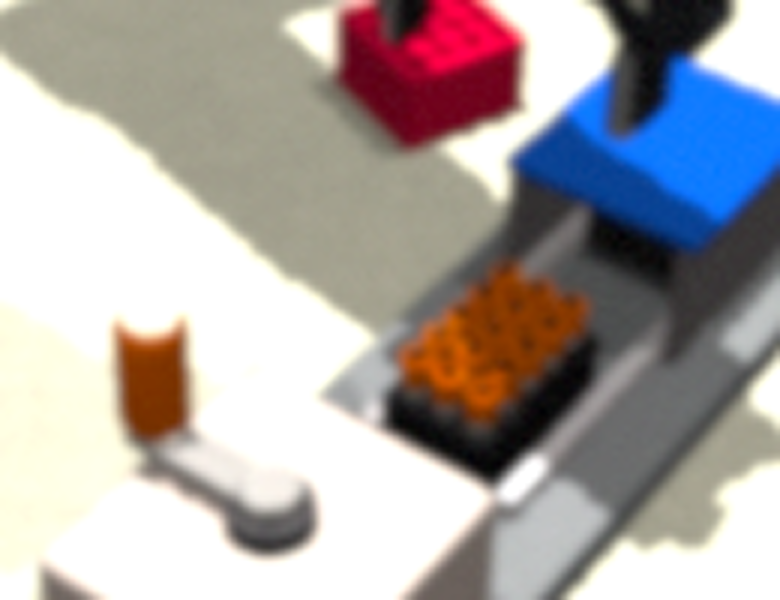

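The rack stands upright between the rails, around (490,370) in the crop. Next, to the knob.

move_arm:
  increments:
    - [[-0.012, -0.005, -0.001], 0]
    - [[-0.024, -0.009, -0.001], 0]
    - [[-0.024, -0.009, -0.001], 0]
    - [[-0.024, -0.009, -0.001], 0]
    - [[-0.024, -0.009, -0.001], 0]
    - [[-0.02, -0.008, 0], 0]
    - [[-0.0113, -0.0033, 0], 0]
    - [[0, 0, 0], 0]
    - [[0, 0, 0], 0]

```text
time_s: 9.08
eef_pos: [0.5451, -0.1928, 0.1949]
orientation: [0.653, 0.758, -0.0, -0.001]
wrist_force: [0.5, 0.6, -0.2]
finger_gap: 0.0854
```

```bash
python3 - <<'E'
from ov import *
plan(P(-.05,-.134,.13),8.6,4)
c=imaging.camera("scene"); crop(c,200,180,130,100,6,"pics/b2.png")
c=imaging.camera("top"); crop(c,215,125,160,90,5,"pics/b3.png",proj(c,fp()))
E
```

```text
pos [ 0.5451 -0.1928  0.1949] psi 8.53 tilt [-0.0023  0.0015 -1.    ] delta [ 0.0018  0.0003 -0.0649] dpsi 0.07
[[0.0, 0.0005, 0.0162], np.float64(-0.02)],[[0.0, 0.0005, 0.0162], np.float64(-0.02)],[[0.0, 0.0005, 0.0162], np.float64(-0.02)],[[0.0, 0.0005, 0.0162], np.float64(-0.02)],
```

View pics/b2.png

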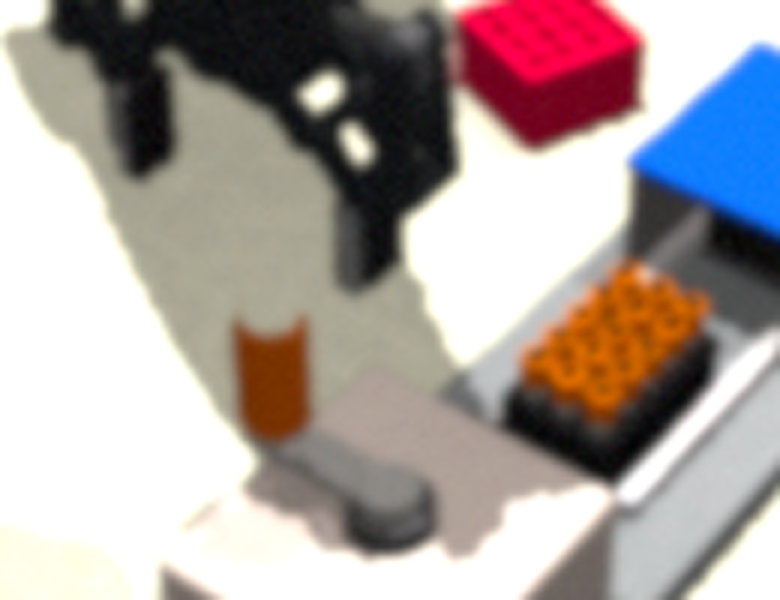

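View pics/b3.png

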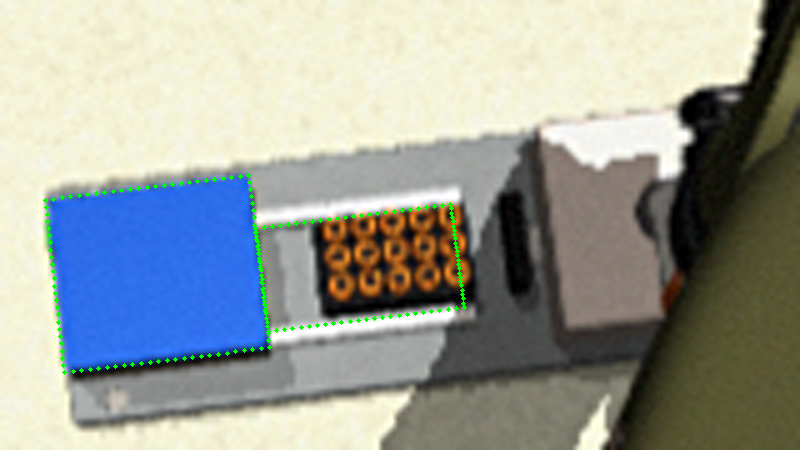

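The rack is between the rails, at crop (395,260) in the top view, and just ahead of the pusher. Lowering over the knob and closing.

move_arm:
  increments:
    - [[0, 0.0005, 0.01], 0]
    - [[0, 0.0005, 0.02], 0]
    - [[0, 0.0005, 0.02], 0]
    - [[0, 0.0003, 0.015], 0]
    - [[0, 0, 0], 0]
    - [[0, 0, 0], 0]

```text
time_s: 9.68
eef_pos: [0.547, -0.1911, 0.1301]
orientation: [0.651, 0.759, -0.0, -0.001]
wrist_force: [-0.1, -0.2, 1.0]
finger_gap: 0.0856
```

move_arm:
  increments:
    - [[0, 0, 0], 0]
    - [[0, 0, 0], 0]
    - [[0, 0, 0], 0]
    - [[0, 0, 0], 0]
    - [[0, 0, 0], 0]
    - [[0, 0, 0], 0]
    - [[0, 0, 0], 0]
    - [[0, 0, 0], 0]
  jaw: 0.005

```text
time_s: 10.35
eef_pos: [0.549, -0.1925, 0.1324]
orientation: [0.652, 0.758, 0.001, 0.001]
wrist_force: [1.8, 0.8, 6.5]
finger_gap: 0.0246
```

```bash
cat > st.py <<'E'
from ov import *
A=np.r_[P(0,-.134,.128)]
def st():
    o=sensors.get_obs();p=o["eef_pos"];d=p[:2]-A[:2];x,y=d@fx,d@fy
    F=o["wrist_force"];f2=np.array([F[:2]@fx,F[:2]@fy])
    th=np.arctan2(y,-x); t=np.array([np.sin(th),np.cos(th)])
    print("t",o["time_s"],"rel mm",round(x*1e3,1),round(y*1e3,1),"z",round(p[2],4),"r",round(np.hypot(x,y)*1e3,1),"th",round(th,3),"Ffeeder",f2.round(2),"Fz",round(F[2],2),"push",round(-f2@t,2),"gap",round(o["finger_gap"],4))
E
python3 -c "
from st import *
st()
c=imaging.camera('scene'); crop(c,200,160,130,100,6,'pics/b4.png')"
```

```text
t 10.35 rel mm -47.9 -0.3 z 0.1324 r 47.9 th -0.007 Ffeeder [1.86 0.53] Fz 6.46 push -0.52 gap 0.0246
```

View pics/b4.png

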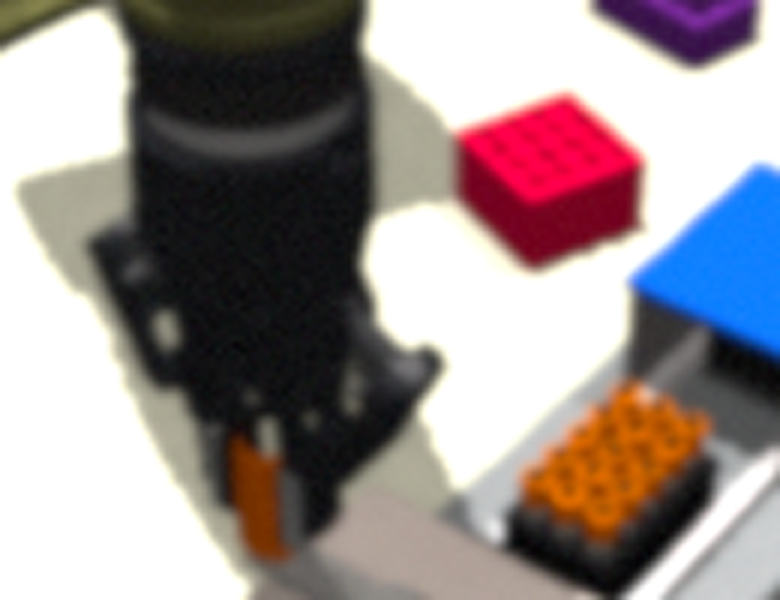

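The knob is gripped (gap 24.6 mm). I'll generate the crank rows: 5° per row, which is 1.05 rad/s.

```bash
cat > rows.py <<'E'
import sys,numpy as np,json
def rows(th):
    th=np.radians(th);P=np.c_[50*np.sin(th),-50*np.cos(th)];P=np.round(P,1)
    return [[[round(float(d[0])/1e3,4),round(float(d[1])/1e3,4),0],0] for d in np.diff(P,axis=0)]
if __name__=="__main__":
    print("ramp",json.dumps(rows(np.array([0,1,3,6,10,15,20,25,30,35,40]))))
    t=np.arange(40,401,5.)
    for i in range(0,72,10): print(t[i],json.dumps(rows(t[i:i+11])))
E
python3 rows.py
```

```text
ramp [[[0.0009, 0.0, 0], 0], [[0.0017, 0.0001, 0], 0], [[0.0026, 0.0002, 0], 0], [[0.0035, 0.0005, 0], 0], [[0.0042, 0.0009, 0], 0], [[0.0042, 0.0013, 0], 0], [[0.004, 0.0017, 0], 0], [[0.0039, 0.002, 0], 0], [[0.0037, 0.0023, 0], 0], [[0.0034, 0.0027, 0], 0]]
40.0 [[[0.0033, 0.0029, 0], 0], [[0.0029, 0.0033, 0], 0], [[0.0027, 0.0034, 0], 0], [[0.0023, 0.0037, 0], 0], [[0.002, 0.0039, 0], 0], [[0.0017, 0.004, 0], 0], [[0.0013, 0.0042, 0], 0], [[0.0009, 0.0042, 0], 0], [[0.0006, 0.0043, 0], 0], [[0.0002, 0.0044, 0], 0]]
90.0 [[[-0.0002, 0.0044, 0], 0], [[-0.0006, 0.0043, 0], 0], [[-0.0009, 0.0042, 0], 0], [[-0.0013, 0.0042, 0], 0], [[-0.0017, 0.004, 0], 0], [[-0.002, 0.0039, 0], 0], [[-0.0023, 0.0037, 0], 0], [[-0.0027, 0.0034, 0], 0], [[-0.0029, 0.0033, 0], 0], [[-0.0033, 0.0029, 0], 0]]
140.0 [[[-0.0034, 0.0027, 0], 0], [[-0.0037, 0.0023, 0], 0], [[-0.0039, 0.002, 0], 0], [[-0.004, 0.0017, 0], 0], [[-0.0042, 0.0013, 0], 0], [[-0.0042, 0.0009, 0], 0], [[-0.0043, 0.0006, 0], 0], [[-0.0044, 0.0002, 0], 0], [[-0.0044, -0.0002, 0], 0], [[-0.0043, -0.0006, 0], 0]]
190.0 [[[-0.0042, -0.000
[... 442 characters left out ...]
, -0.0044, 0], 0], [[0.0006, -0.0043, 0], 0], [[0.0009, -0.0042, 0], 0], [[0.0013, -0.0042, 0], 0]]
290.0 [[[0.0017, -0.004, 0], 0], [[0.002, -0.0039, 0], 0], [[0.0023, -0.0037, 0], 0], [[0.0027, -0.0034, 0], 0], [[0.0029, -0.0033, 0], 0], [[0.0033, -0.0029, 0], 0], [[0.0034, -0.0027, 0], 0], [[0.0037, -0.0023, 0], 0], [[0.0039, -0.002, 0], 0], [[0.004, -0.0017, 0], 0]]
340.0 [[[0.0042, -0.0013, 0], 0], [[0.0042, -0.0009, 0], 0], [[0.0043, -0.0006, 0], 0], [[0.0044, -0.0002, 0], 0], [[0.0044, 0.0002, 0], 0], [[0.0043, 0.0006, 0], 0], [[0.0042, 0.0009, 0], 0], [[0.0042, 0.0013, 0], 0], [[0.004, 0.0017, 0], 0], [[0.0039, 0.002, 0], 0]]
390.0 [[[0.0037, 0.0023, 0], 0], [[0.0034, 0.0027, 0], 0]]
```

move_arm:
  increments:
    - [[0, 0.001, -0.001], 0]
    - [[0, 0.0005, -0.001], 0]
    - [[0, 0, 0], 0]

```text
time_s: 10.65
eef_pos: [0.5491, -0.1924, 0.1326]
orientation: [0.652, 0.758, -0.0, -0.0]
wrist_force: [2.7, -0.6, -2.4]
finger_gap: 0.0246
```

```bash
python3 -c "
from st import *
st()"
```

```text
t 10.65 rel mm -47.8 -0.2 z 0.1326 r 47.8 th -0.005 Ffeeder [ 2.58 -0.95] Fz -2.44 push 0.96 gap 0.0246
```

move_arm:
  increments:
    - [[0.0009, 0.0003, 0], 0]
    - [[0.0017, 0.0003, 0], 0]
    - [[0.0026, 0.0003, 0], 0]
    - [[0.0035, 0.0005, 0], 0]
    - [[0.0042, 0.0009, 0], 0]
    - [[0.0042, 0.0013, 0], 0]
    - [[0.004, 0.0017, 0], 0]
    - [[0.0039, 0.002, 0], 0]
    - [[0.0037, 0.0023, 0], 0]
    - [[0.0034, 0.0027, 0], 0]

```text
time_s: 11.48
eef_pos: [0.5545, -0.1614, 0.1326]
orientation: [0.653, 0.758, -0.004, 0.0]
wrist_force: [-1.2, -8.5, -1.8]
finger_gap: 0.0244
```

```bash
python3 -c "
from st import *
st()"
```

```text
t 11.4833 rel mm -37.9 29.6 z 0.1326 r 48.1 th 0.663 Ffeeder [-2.44 -8.23] Fz -1.82 push 7.99 gap 0.0244
```

move_arm:
  increments:
    - [[0.0031, 0.0029, 0], 0]
    - [[0.0027, 0.0033, 0], 0]
    - [[0.0025, 0.0034, 0], 0]
    - [[0.0021, 0.0037, 0], 0]
    - [[0.002, 0.0039, 0], 0]
    - [[0.0017, 0.004, 0], 0]
    - [[0.0013, 0.0042, 0], 0]
    - [[0.0009, 0.0042, 0], 0]
    - [[0.0006, 0.0043, 0], 0]
    - [[0.0002, 0.0044, 0], 0]

```text
time_s: 12.32
eef_pos: [0.5859, -0.1366, 0.1325]
orientation: [0.653, 0.758, -0.004, -0.004]
wrist_force: [-10.8, -2.3, 5.6]
finger_gap: 0.0244
```

```bash
python3 -c "
from st import *
st()"
```

```text
t 12.3167 rel mm -3.1 49.4 z 0.1325 r 49.5 th 1.508 Ffeeder [-11.    -0.66] Fz 5.64 push 11.02 gap 0.0244
```

move_arm:
  increments:
    - [[-0.0002, 0.0044, 0], 0]
    - [[-0.0006, 0.0043, 0], 0]
    - [[-0.0009, 0.0042, 0], 0]
    - [[-0.0013, 0.0042, 0], 0]
    - [[-0.0017, 0.004, 0], 0]
    - [[-0.002, 0.0039, 0], 0]
    - [[-0.0023, 0.0037, 0], 0]
    - [[-0.0027, 0.0034, 0], 0]
    - [[-0.0029, 0.0033, 0], 0]
    - [[-0.0033, 0.0029, 0], 0]

```text
time_s: 13.15
eef_pos: [0.628, -0.1446, 0.1326]
orientation: [0.652, 0.759, -0.0, -0.006]
wrist_force: [-5.4, 7.8, 4.9]
finger_gap: 0.0246
```

```bash
python3 -c "
from st import *
st()"
```

```text
t 13.15 rel mm 37.3 35.2 z 0.1326 r 51.3 th 2.385 Ffeeder [-4.15  8.51] Fz 4.85 push 9.03 gap 0.0246
```

move_arm:
  increments:
    - [[-0.0034, 0.0027, 0], 0]
    - [[-0.0037, 0.0023, 0], 0]
    - [[-0.0039, 0.002, 0], 0]
    - [[-0.004, 0.0017, 0], 0]
    - [[-0.0042, 0.0013, 0], 0]
    - [[-0.0042, 0.0009, 0], 0]
    - [[-0.0043, 0.0006, 0], 0]
    - [[-0.0044, 0.0002, 0], 0]
    - [[-0.0044, -0.0002, 0], 0]
    - [[-0.0043, -0.0006, 0], 0]

```text
time_s: 13.98
eef_pos: [0.6486, -0.1834, 0.1327]
orientation: [0.651, 0.759, 0.002, -0.003]
wrist_force: [1.3, 7.4, -0.2]
finger_gap: 0.0245
```

```bash
python3 -c "
from st import *
st()"
```

```text
t 13.9833 rel mm 51.9 -6.2 z 0.1327 r 52.3 th -3.022 Ffeeder [2.42 7.09] Fz -0.17 push 7.33 gap 0.0245
```

move_arm:
  increments:
    - [[-0.0042, -0.0009, 0], 0]
    - [[-0.0042, -0.0013, 0], 0]
    - [[-0.004, -0.0017, 0], 0]
    - [[-0.0039, -0.002, 0], 0]
    - [[-0.0037, -0.0023, 0], 0]
    - [[-0.0034, -0.0027, 0], 0]
    - [[-0.0033, -0.0029, 0], 0]
    - [[-0.0029, -0.0033, 0], 0]
    - [[-0.0027, -0.0034, 0], 0]
    - [[-0.0023, -0.0037, 0], 0]

```text
time_s: 14.82
eef_pos: [0.6302, -0.2238, 0.1327]
orientation: [0.652, 0.758, 0.0, -0.001]
wrist_force: [2.6, 3.1, -3.2]
finger_gap: 0.0241
```

```bash
python3 -c "
from st import *
st()"
```

```text
t 14.8167 rel mm 27.7 -43.4 z 0.1327 r 51.5 th -2.139 Ffeeder [3.03 2.69] Fz -3.24 push 4.0 gap 0.0241
```

move_arm:
  increments:
    - [[-0.002, -0.0039, 0], 0]
    - [[-0.0017, -0.004, 0], 0]
    - [[-0.0013, -0.0042, 0], 0]
    - [[-0.0009, -0.0042, 0], 0]
    - [[-0.0006, -0.0043, 0], 0]
    - [[-0.0002, -0.0044, 0], 0]
    - [[0.0002, -0.0044, 0], 0]
    - [[0.0006, -0.0043, 0], 0]
    - [[0.0009, -0.0042, 0], 0]
    - [[0.0013, -0.0042, 0], 0]

```text
time_s: 15.65
eef_pos: [0.5891, -0.2342, 0.1327]
orientation: [0.652, 0.758, 0.0, -0.0]
wrist_force: [4.8, 3.0, -8.2]
finger_gap: 0.024
```

```bash
python3 -c "
from st import *
st()"
```

```text
t 15.65 rel mm -14.5 -47.5 z 0.1327 r 49.7 th -1.275 Ffeeder [5.2  2.29] Fz -8.19 push 4.3 gap 0.024
```

move_arm:
  increments:
    - [[0.0017, -0.004, 0.0005], 0]
    - [[0.002, -0.0039, 0.0005], 0]
    - [[0.0023, -0.0037, 0.0005], 0]
    - [[0.0027, -0.0034, 0], 0]
    - [[0.0029, -0.0033, 0], 0]
    - [[0.0033, -0.0029, 0], 0]
    - [[0.0034, -0.0027, 0], 0]
    - [[0.0037, -0.0023, 0], 0]
    - [[0.0039, -0.002, 0], 0]
    - [[0.004, -0.0017, 0], 0]

```text
time_s: 16.48
eef_pos: [0.5566, -0.2121, 0.1327]
orientation: [0.653, 0.758, -0.001, 0.003]
wrist_force: [4.8, -3.5, -6.8]
finger_gap: 0.0241
```

```bash
python3 -c "
from st import *
st()"
```

```text
t 16.4833 rel mm -43.4 -20.8 z 0.1327 r 48.1 th -0.447 Ffeeder [ 4.22 -4.16] Fz -6.76 push 5.58 gap 0.0241
```

move_arm:
  increments:
    - [[0.0042, -0.0013, 0], 0]
    - [[0.0042, -0.0009, 0], 0]
    - [[0.0043, -0.0006, 0], 0]
    - [[0.0044, -0.0002, 0], 0]
    - [[0.0044, 0.0002, 0], 0]
    - [[0.0043, 0.0006, 0], 0]
    - [[0.0042, 0.0009, 0], 0]
    - [[0.0042, 0.0013, 0], 0]
    - [[0.004, 0.0017, 0], 0]
    - [[0.0039, 0.002, 0], 0]

```text
time_s: 17.32
eef_pos: [0.5506, -0.1714, 0.1326]
orientation: [0.653, 0.757, -0.005, 0.002]
wrist_force: [-4.3, -8.2, -0.1]
finger_gap: 0.0242
```

```bash
python3 -c "
from st import *
A[:2]+=.0021*fx-.0004*fy
st()"
```

```text
t 17.3167 rel mm -45.3 20.7 z 0.1326 r 49.8 th 0.428 Ffeeder [-5.51 -7.5 ] Fz -0.13 push 9.11 gap 0.0242
```

move_arm:
  increments:
    - [[0.0037, 0.0023, 0], 0]
    - [[0.0034, 0.0027, 0], 0]
    - [[0.0033, 0.0029, 0], 0]
    - [[0.0029, 0.0033, 0], 0]
    - [[0.0027, 0.0034, 0], 0]
    - [[0.0023, 0.0037, 0], 0]
    - [[0.002, 0.0039, 0], 0]
    - [[0.0017, 0.004, 0], 0]
    - [[0.0013, 0.0042, 0], 0]
    - [[0.0009, 0.0042, 0], 0]

```text
time_s: 18.15
eef_pos: [0.5774, -0.1397, 0.1324]
orientation: [0.653, 0.758, -0.005, -0.003]
wrist_force: [-12.4, -0.4, 8.4]
finger_gap: 0.0244
```

```bash
sed -i 's/^def st/A[:2]+=.0021*fx-.0004*fy\ndef st/' st.py; python3 -c "
from st import *
st()"
```

```text
t 18.15 rel mm -14.0 48.0 z 0.1324 r 50.0 th 1.286 Ffeeder [-12.31   1.43] Fz 8.4 push 11.42 gap 0.0244
```

move_arm:
  increments:
    - [[0.0006, 0.0043, 0], 0]
    - [[0.0002, 0.0044, 0], 0]
    - [[-0.0002, 0.0044, 0], 0]
    - [[-0.0006, 0.0043, 0], 0]
    - [[-0.0009, 0.0042, 0], 0]
    - [[-0.0013, 0.0042, 0], 0]
    - [[-0.0017, 0.004, 0], 0]
    - [[-0.002, 0.0039, 0], 0]
    - [[-0.0023, 0.0037, 0], 0]
    - [[-0.0027, 0.0034, 0], 0]

```text
time_s: 18.98
eef_pos: [0.6212, -0.1405, 0.1326]
orientation: [0.652, 0.758, -0.001, -0.004]
wrist_force: [-6.1, 10.0, 5.5]
finger_gap: 0.0242
```

```bash
python3 -c "
from st import *
st()
c=imaging.camera('top'); crop(c,215,125,160,90,5,'pics/c1.png')"
```

```text
t 18.9833 rel mm 29.2 40.6 z 0.1326 r 50.0 th 2.194 Ffeeder [-4.54 10.75] Fz 5.52 push 9.95 gap 0.0242
```

View pics/c1.png

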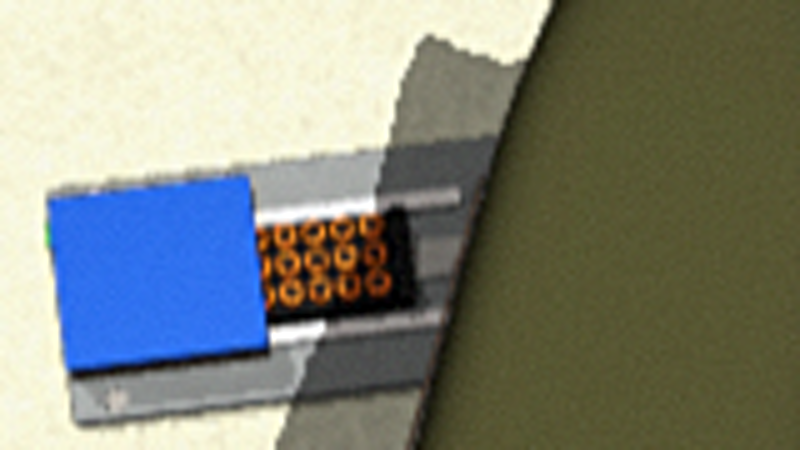

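The rack is entering the hood squarely, with caps visible from crop x 260. From here I'll take shorter calls, feeling for the stop.

move_arm:
  increments:
    - [[-0.0029, 0.0033, 0], 0]
    - [[-0.0033, 0.0029, 0], 0]
    - [[-0.0034, 0.0027, 0], 0]
    - [[-0.0037, 0.0023, 0], 0]
    - [[-0.0039, 0.002, 0], 0]

```text
time_s: 19.45
eef_pos: [0.6389, -0.1555, 0.1326]
orientation: [0.652, 0.759, 0.001, -0.003]
wrist_force: [-2.9, 8.8, 2.6]
finger_gap: 0.0242
```

```bash
python3 -c "
from st import *
st()"
```

```text
t 19.45 rel mm 44.4 23.2 z 0.1326 r 50.1 th 2.66 Ffeeder [-1.54  9.18] Fz 2.58 push 8.84 gap 0.0242
```

move_arm:
  increments:
    - [[-0.004, 0.0017, 0], 0]
    - [[-0.0042, 0.0013, 0], 0]
    - [[-0.0042, 0.0009, 0], 0]

```text
time_s: 19.7
eef_pos: [0.6454, -0.1676, 0.1326]
orientation: [0.652, 0.759, 0.001, -0.002]
wrist_force: [-0.7, 8.3, 1.3]
finger_gap: 0.025
```

```bash
python3 -c "
from st import *
st()"
```

```text
t 19.7 rel mm 49.0 10.3 z 0.1326 r 50.1 th 2.935 Ffeeder [0.56 8.26] Fz 1.26 push 7.97 gap 0.025
```

move_arm:
  increments:
    - [[-0.0043, 0.0006, 0], 0]
    - [[-0.0044, 0.0002, 0], 0]
    - [[-0.0044, -0.0002, 0], 0]

```text
time_s: 19.95
eef_pos: [0.6485, -0.181, 0.1326]
orientation: [0.652, 0.759, 0.001, -0.001]
wrist_force: [0.1, 6.8, 0.4]
finger_gap: 0.0247
```

```bash
python3 -c "
from st import *
st()"
```

```text
t 19.95 rel mm 50.0 -3.4 z 0.1326 r 50.2 th -3.074 Ffeeder [1.1  6.75] Fz 0.39 push 6.81 gap 0.0247
```

move_arm:
  increments:
    - [[-0.0043, -0.0006, 0], 0]
    - [[-0.0042, -0.0009, 0], 0]
    - [[-0.0042, -0.0013, 0], 0]

```text
time_s: 20.2
eef_pos: [0.6478, -0.1944, 0.1326]
orientation: [0.652, 0.758, 0.001, -0.001]
wrist_force: [1.3, 6.4, -0.5]
finger_gap: 0.0245
```

```bash
python3 -c "
from st import *
st()"
```

```text
t 20.2 rel mm 47.3 -16.6 z 0.1326 r 50.2 th -2.804 Ffeeder [2.19 6.14] Fz -0.54 push 6.52 gap 0.0245
```

move_arm:
  increments:
    - [[-0.004, -0.0017, 0], 0]
    - [[-0.0039, -0.002, 0], 0]
    - [[-0.0037, -0.0023, 0], 0]

```text
time_s: 20.45
eef_pos: [0.6435, -0.2071, 0.1326]
orientation: [0.652, 0.758, 0.0, -0.0]
wrist_force: [0.9, 5.5, -1.3]
finger_gap: 0.0241
```

```bash
python3 -c "
from st import *
st()"
```

```text
t 20.45 rel mm 41.3 -28.5 z 0.1326 r 50.1 th -2.537 Ffeeder [1.71 5.34] Fz -1.27 push 5.36 gap 0.0241
```

move_arm:
  increments:
    - [[-0.0034, -0.0027, 0], 0]
    - [[-0.0033, -0.0029, 0], 0]
    - [[-0.0029, -0.0033, 0], 0]

```text
time_s: 20.7
eef_pos: [0.6362, -0.2181, 0.1326]
orientation: [0.652, 0.758, 0.0, -0.0]
wrist_force: [0.6, 5.8, -1.0]
finger_gap: 0.0245
```

```bash
python3 -c "
from st import *
st()"
```

```text
t 20.7 rel mm 32.4 -38.3 z 0.1326 r 50.1 th -2.272 Ffeeder [1.41 5.62] Fz -1.0 push 4.71 gap 0.0245
```

move_arm:
  increments:
    - [[-0.0027, -0.0034, 0], 0]
    - [[-0.0023, -0.0037, 0], 0]
    - [[-0.002, -0.0039, 0], 0]

```text
time_s: 20.95
eef_pos: [0.6265, -0.2267, 0.1326]
orientation: [0.652, 0.758, 0.0, -0.0]
wrist_force: [1.6, 6.1, -1.3]
finger_gap: 0.0244
```

```bash
python3 -c "
from st import *
st()"
```

```text
t 20.95 rel mm 21.4 -45.3 z 0.1326 r 50.1 th -2.013 Ffeeder [2.5  5.77] Fz -1.31 push 4.73 gap 0.0244
```

move_arm:
  increments:
    - [[-0.0015, -0.004, 0], 0]
    - [[-0.0011, -0.0042, 0], 0]

```text
time_s: 21.12
eef_pos: [0.619, -0.2307, 0.1326]
orientation: [0.652, 0.758, 0.0, 0.0]
wrist_force: [2.4, 5.0, -2.3]
finger_gap: 0.0245
```

```bash
python3 -c "
from st import *
st()"
```

```text
t 21.1167 rel mm 13.5 -48.2 z 0.1326 r 50.0 th -1.843 Ffeeder [3.09 4.58] Fz -2.3 push 4.21 gap 0.0245
```

615→630

move_arm:
  increments:
    - [[-0.0008, -0.0042, 0], 0]
    - [[-0.0005, -0.0043, 0], 0]
    - [[-0.0001, -0.0044, 0], 0]

```text
time_s: 21.37
eef_pos: [0.6069, -0.2344, 0.1326]
orientation: [0.652, 0.758, 0.0, 0.001]
wrist_force: [3.1, 5.6, -0.3]
finger_gap: 0.0242
```

```bash
python3 -c "
from st import *
st()"
```

```text
t 21.3667 rel mm 1.0 -50.0 z 0.1326 r 50.1 th -1.59 Ffeeder [3.89 5.07] Fz -0.34 push 3.99 gap 0.0242
```

move_arm:
  increments:
    - [[0.0003, -0.0044, 0], 0]
    - [[0.0007, -0.0043, 0], 0]
    - [[0.001, -0.0042, 0], 0]

```text
time_s: 21.62
eef_pos: [0.5942, -0.2348, 0.1326]
orientation: [0.652, 0.758, 0.0, 0.001]
wrist_force: [5.1, 1.5, 0.7]
finger_gap: 0.0243
```

```bash
python3 -c "
from st import *
st()"
```

```text
t 21.6167 rel mm -11.7 -48.6 z 0.1326 r 50.0 th -1.334 Ffeeder [5.25 0.7 ] Fz 0.67 push 4.94 gap 0.0243
```

move_arm:
  increments:
    - [[0.0013, -0.0042, 0], 0]
    - [[0.0017, -0.004, 0], 0]

```text
time_s: 21.78
eef_pos: [0.5855, -0.2333, 0.1325]
orientation: [0.652, 0.758, -0.0, 0.001]
wrist_force: [4.8, 0.2, 1.0]
finger_gap: 0.0246
```

```bash
python3 -c "
from st import *
st()"
```

```text
t 21.7833 rel mm -20.0 -45.7 z 0.1325 r 49.9 th -1.159 Ffeeder [ 4.75 -0.5 ] Fz 1.02 push 4.55 gap 0.0246
```

move_arm:
  increments:
    - [[0.002, -0.0039, 0], 0]
    - [[0.0023, -0.0037, 0], 0]
    - [[0.0027, -0.0034, 0], 0]

```text
time_s: 22.03
eef_pos: [0.5735, -0.2282, 0.1325]
orientation: [0.652, 0.758, -0.0, 0.001]
wrist_force: [4.7, -2.9, 2.6]
finger_gap: 0.024
```

```bash
python3 -c "
from st import *
st()"
```

```text
t 22.0333 rel mm -31.2 -38.9 z 0.1325 r 49.8 th -0.895 Ffeeder [ 4.22 -3.61] Fz 2.59 push 5.55 gap 0.024
```

move_arm:
  increments:
    - [[0.0029, -0.0033, 0], 0]
    - [[0.0033, -0.0029, 0], 0]

```text
time_s: 22.2
eef_pos: [0.5672, -0.2238, 0.1326]
orientation: [0.652, 0.758, -0.001, 0.003]
wrist_force: [6.5, -5.5, 1.3]
finger_gap: 0.0242
```

```bash
python3 -c "
from st import *
st()"
```

```text
t 22.2 rel mm -36.7 -33.6 z 0.1326 r 49.8 th -0.741 Ffeeder [ 5.61 -6.37] Fz 1.25 push 8.48 gap 0.0242
```

Push has risen to 8.5 N against about 5 N expected, so the stop has been met. One row at a time now.

move_arm:
  increments:
    - [[0.0034, -0.0027, 0], 0]

```text
time_s: 22.28
eef_pos: [0.5644, -0.2214, 0.1326]
orientation: [0.652, 0.758, -0.001, 0.003]
wrist_force: [6.7, -5.3, -1.1]
finger_gap: 0.0246
```

```bash
python3 -c "
from st import *
st()"
```

```text
t 22.2833 rel mm -39.1 -30.8 z 0.1326 r 49.8 th -0.667 Ffeeder [ 5.87 -6.23] Fz -1.13 push 8.52 gap 0.0246
```

move_arm:
  increments:
    - [[0.0037, -0.0023, 0], 0]

```text
time_s: 22.37
eef_pos: [0.5618, -0.2187, 0.1326]
orientation: [0.653, 0.758, -0.001, 0.004]
wrist_force: [7.4, -9.1, -1.7]
finger_gap: 0.0238
```

```bash
python3 -c "
from st import *
st()"
```

```text
t 22.3667 rel mm -41.3 -27.8 z 0.1326 r 49.7 th -0.593 Ffeeder [  5.91 -10.11] Fz -1.66 push 11.69 gap 0.0238
```

move_arm:
  increments:
    - [[0.0005, -0.0003, 0], 0]
    - [[0, 0, 0], 0]
    - [[0, 0, 0], 0]

```text
time_s: 22.62
eef_pos: [0.5613, -0.2181, 0.1326]
orientation: [0.652, 0.758, -0.001, 0.003]
wrist_force: [6.0, -6.4, 0.7]
finger_gap: 0.0244
```

```bash
python3 -c "
from st import *
st()"
```

```text
t 22.6167 rel mm -41.7 -27.1 z 0.1326 r 49.8 th -0.576 Ffeeder [ 4.93 -7.22] Fz 0.69 push 8.74 gap 0.0244
```

move_arm:
  increments:
    - [[0.0008, -0.0005, 0], 0]
    - [[0.0007, -0.0004, 0], 0]
    - [[0, 0, 0], 0]
    - [[0, 0, 0], 0]
    - [[0, 0, 0], 0]

```text
time_s: 23.03
eef_pos: [0.5608, -0.2175, 0.1326]
orientation: [0.653, 0.758, -0.002, 0.004]
wrist_force: [7.5, -8.2, -1.1]
finger_gap: 0.0243
```

```bash
python3 -c "
from st import *
st()"
```

```text
t 23.0333 rel mm -42.1 -26.4 z 0.1326 r 49.7 th -0.56 Ffeeder [ 6.18 -9.26] Fz -1.06 push 11.13 gap 0.0243
```

Pressed home: about +5 to +8 N above the usual push, with the crank at about 12.0 rad (1.91 turns). Letting go of the knob.

move_arm:
  increments:
    - [[0, 0, 0], 0]
    - [[0, 0, 0], 0]
    - [[0, 0, 0], 0]
    - [[0, 0, 0], 0]
    - [[0, 0, 0], 0]
    - [[0, 0, 0], 0]
  jaw: 0.075

```text
time_s: 23.53
eef_pos: [0.558, -0.2135, 0.1315]
orientation: [0.652, 0.758, -0.0, -0.001]
wrist_force: [-0.6, -0.5, -0.2]
finger_gap: 0.0748
```

```bash
python3 -c "
from st import *
st()
c=imaging.camera('scene'); crop(c,200,160,130,100,6,'pics/d1.png')"
```

```text
t 23.5333 rel mm -44.3 -22.1 z 0.1315 r 49.5 th -0.463 Ffeeder [-0.72 -0.39] Fz -0.21 push 0.03 gap 0.0748
```

View pics/d1.png

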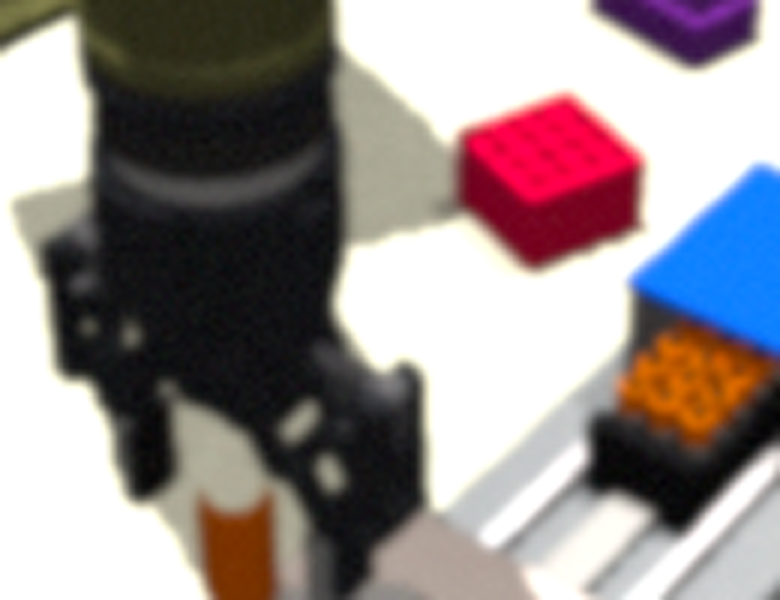

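The knob is free between the open fingers, and the pusher is against the rack under the hood. Withdrawing upwards.

move_arm:
  increments:
    - [[0, 0, -0.005], 0]
    - [[0, 0, -0.015], 0]
    - [[0, 0, -0.025], 0]
    - [[0, 0, -0.03], 0]
    - [[0, 0, -0.03], 0]
    - [[-0.03, -0.03, 0], 0]
    - [[-0.03, -0.03, 0], 0]
    - [[-0.03, -0.03, 0], 0]
    - [[-0.03, -0.03, 0], 0]
    - [[0, 0, 0], 0]

```text
time_s: 24.42
eef_pos: [0.4556, -0.3532, 0.2375]
orientation: [0.655, 0.756, -0.002, 0.0]
wrist_force: [1.3, 0.7, -0.6]
finger_gap: 0.0749
```

```bash
python3 -c "
from st import *
st()
c=imaging.camera('scene'); crop(c,210,160,150,130,4.6,'pics/e1.png')
c=imaging.camera('top'); print(proj(c,[np.r_[A[:2]-.0497*np.cos(-.56)*fx+.0497*np.sin(-.56)*fy,.151]]));crop(c,150,125,230,150,3.4,'pics/e2.png',proj(c,[np.r_[A[:2]-.0497*np.cos(-.56)*fx+.0497*np.sin(-.56)*fy,.151]]))"
```

```text
t 24.4167 rel mm -166.4 -144.9 z 0.2375 r 220.7 th -0.716 Ffeeder [1.44 0.53] Fz -0.55 push 0.55 gap 0.0749
[[364.22284452 176.54763188]]
```

View pics/e1.png

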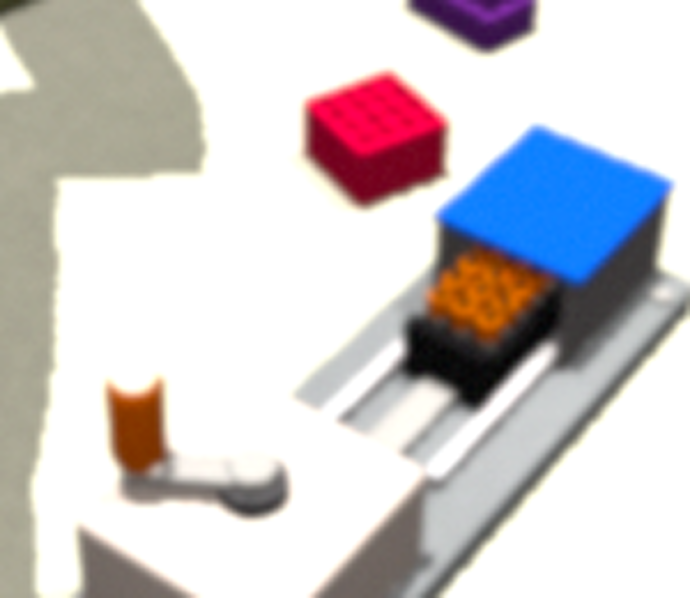

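View pics/e2.png

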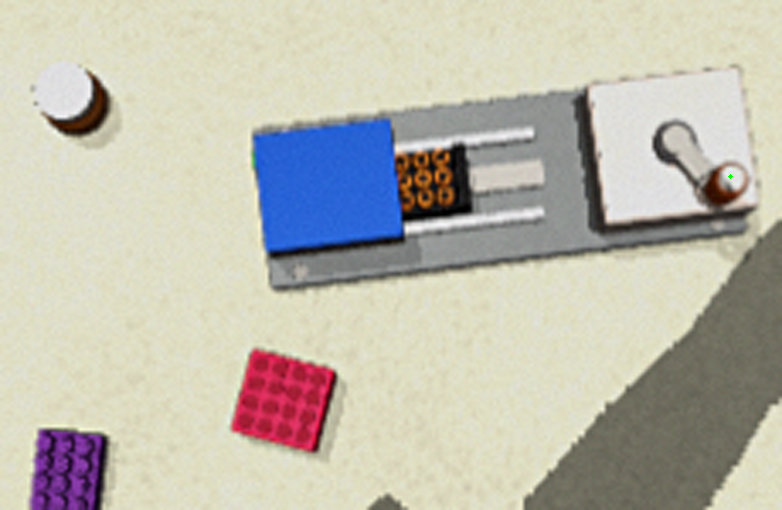

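The knob stayed where it was let go: the predicted point falls on it at crop (730,177). The rack sits squarely under the hood, and the box and jar have not moved. Handing in.

move_arm:
  increments:
    - [[0, 0, 0], 0]
    - [[0, 0, 0], 0]
    - [[0, 0, 0], 0]

```text
time_s: 24.77
eef_pos: [0.4606, -0.3469, 0.2368]
orientation: [0.651, 0.759, 0.0, -0.0]
wrist_force: [-0.3, -0.2, -0.1]
finger_gap: 0.0752
```

```bash
python3 -c "
from h import *
print(sensors.get_obs()['wrist_force'], workorder.sign_off())"
```

```text
the job is handed in; nothing more can be done
[-0.33120694 -0.19076296 -0.14414557] None
```

The black rack went into the bay between the rails and was released. I then turned the crank clockwise at about 1 rad/s to about 12.0 rad (1.91 turns), until the rack pressed against the hidden stop. The job was handed in at about 25 s of robot time; no verdict is reported.

**Stop and press:** The extra push first showed at about 11.8 rad. The last holding push was 8.7 to 11.1 N, an estimated 5 to 8 N above the usual push. That would be roughly 40 to 55 N on the rack, but I worked it out from the wrist force and never measured it directly. I added about 1 mm at the knob after a first short hold, because that first excess was near the low end of the range.

**Last checks:**
- After release, the knob was where it was let go, within what the picture shows.
- The rack was straight and upright under the hood, against the pusher.
- The pink box and jar had not moved in the final pictures. The reagent bottle was outside them, and the arm never went near it.
- Wrist force was near zero with the arm clear of everything.

**What disagreed:**
- The camera estimate of the crank axis was about 2 mm off along the feeder's x. I corrected this from the radius the arm measured while turning.
- The scene camera's overlays were about 3 mm off, so I relied on the top camera.
- The finger gap read about 2 mm under the true widths of the rack and the knob.

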